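# Put the light-up bails on charge in the shelf drawer

## Task

The light-up cricket bails are standing upright in the wooden bail stand; lay every one of them on its side in the charging dock in the open drawer, one bail to a cradle with its two thin ends resting in the two V-shaped supports. When all of them lie in their cradles, press the dock's start button fully down and let it come back up, then push the drawer fully shut. Leave the ball, the plate on its easel and the cone where they are.

Things in the scene. Friction and masses are not known exactly. Their poses are not given: they have to be found in the camera images.
- bail0: light wood cricket bail, 110 mm long: a barrel 20 mm thick and 54 mm long with an 11 mm thick spigot at each end, 21 mm long at -z, 35 mm at +z. 45 g. Origin at the barrel's middle, z along the bail. Three or four of them are there. Starts upright, short spigot in a hole of the stand, barrel resting on its top, origin 67 mm above the stand's underside; lifts straight out. May lie either way round
- bail1: another bail, same as bail0 in every way (may be absent)
- bail2: another bail, same as bail0 in every way (may be absent)
- bail3: another bail, same as bail0 in every way (may be absent)
- stand: loose brown wood block, the bail stand, 56 mm (x) by 205 mm (y) by 40 mm high, 0.75 kg, with four 13 mm wide, 23 mm deep round holes from above in a row along its y at -78, -26, 26 and 78 mm. Origin at the centre of its underside, z up. It stands free on the work surface, to the robot's right
- cradle0 (a point): middle of the axis of a bail lying in this dock cradle; rides with the drawer. x, the way the bail lies, points from the drawer's front into the shelf; z up. Two black supports 6 mm thick, 36 mm to either side along x, each with an upward 90 degree V, 22 mm wide at its mouth, carry the spigots; the barrel hangs free between them with 6 mm play each way. Next to the start button
- cradle1 (a point): the same point of the next cradle, 55 mm to the -y side of cradle0. All cradle points are 85 mm behind the drawer's front face and 54 mm above the work surface; the supports' tops are 5 mm higher than the point, the dock's flat top is 24 mm lower
- cradle2 (a point): the same point of the third cradle, 55 mm from cradle1
- cradle3 (a point): the same point of the fourth cradle, 55 mm from cradle2, farthest from the button
- start (a joint): spring push button of the dock, to be pressed straight down: 0 up, 0.006 (m) fully down, which takes 5 N; it springs back up by itself
- start_top (a point): centre of the top of the start button, a white round cap 28 mm in diameter on a black housing, at the +y end of the dock beside cradle0 (58 mm from it); rides with the drawer and the cap
- drawer (a joint): how far the drawer is out (m): 0 fully shut, 0.185 fully open; it starts 0.16 to 0.185 out. It slides on plastic runners with about 2 N of friction and stays where it is left
- drawer_front (a point): middle of the top edge of the drawer's front face, 51 mm above the work surface. Axes as the cradles': x points into the shelf, the way the drawer is pushed shut. The front is a flat wooden board without a handle, 312 mm wide (y), 16 mm thick, from 6 to 51 mm above the work surface; the drawer's sides and back are 44 mm high, and it is 204 mm deep
- shelf_edge (a point): middle of the top front edge of the wooden corner shelf, 96 mm above the work surface; x points into the shelf. The shelf's board is 360 mm wide, 18 mm thick (underside 78 mm up), and the drawer runs under it; shut, the drawer's front face is flush with this edge
- ball_center (a point): centre of the pink cricket ball, 72 mm in diameter, resting in a square wooden holder on the shelf; leave it there
- plate: white ceramic trophy plate, 120 mm across, standing on a dark wood easel on the shelf, about 130 mm high, one piece, 0.4 kg; origin under the easel; leave it there
- cone: green hard silicone cone, 95 mm high, 90 mm wide at the foot, 24 mm at the top, standing on the work surface; origin at the centre of its underside; leave it there
There are look-alikes about, which are no part of the job. Leave any grey or pink look-alike of the bail0 alone.

How it is judged:
By the outcome, as a careful person would: the job done as asked, in the order asked, and still so for the second after the job is handed in, with the robot touching nothing.
Of bail0, bail1, bail2, bail3 only 3 to 4 are there at a start; the rules pass over those that are not, and their reading is None.
At some moment in a run one of stand may be knocked a few centimetres aside while the robot is not near it.
Once in a run the grip may slacken for a moment while it holds something.
It also fails if it takes over 210 s, if anything falls off the work surface, if the arm or the gripper's body presses on something with over 40 N, if the wrist force passes 120 N, or if a joint passes its speed limit or range.

## Robot

A 6-joint arm with a two-finger parallel gripper is mounted at the origin on the work surface. World frame = base frame: x ahead of the robot, y to its left, z up, the work surface at z = 0. Lengths are in mm, angles in degrees, forces in N, time in s.
With the tool pointing down it reaches from about 350 to 850 mm from the base axis. Payload 8.1 kg.
Tool frame: the origin (TCP) lies at the very end of the fingers, on their centre line; the grasp point (between the pads) lies 19 mm behind it (tcp_to_grasp is the distance from the TCP to the grasp point, in mm); z points along the fingers, x is the direction in which the jaws open and shut, and the axes are right-handed (so a half turn about z gives the same grasp; the last joint's range is limited). The gripper opens to 85 mm and grips with 20 to 120 N. Pads are 22 mm wide; open, the fingers measure 114 mm over their backs; the gripper's body (76 mm by 85 mm) begins 54 mm behind the grasp point. The pads swing forward as they close: fully open they stand 13 mm farther back than shut.
Start: joints at [-67.918, 7.471, 85.268, -0, 87.261, -4.893], TCP at [272.179, -534.718, 231.292] pointing down, gripper open.
Joint ranges: [-169.43, 169.43], [-51.17, 129.36], [1.28, 143.12], [-76.62, 256.62], [0, 156.53], [-152.29, 152.29]. Speed limits (degrees/s): [136.94, 136.94, 159.86, 180, 180, 180].

## Interface

Orientations are given as [roll, pitch, yaw] about the fixed x, y, z axes, in that order (R = Rz(yaw) Ry(pitch) Rx(roll)).
In Python, from bench import * gives the robot as it stands. The module is installed in compiled form; this text tells all that it offers.
- The arm moves only by the tool apply_moves, never from a script. Its argument "targets" is text: rows parted by semicolons, each of 7 numbers parted by spaces: the turn, a rotation vector about the tool's x, y, z in rad, then the shift along the tool's x, y, z in cm, then the finger opening in cm, from 0 to 8.54. A call has exactly 5 rows; each row is the pose to reach, as a shift and turn from the pose commanded when the call began, along the tool's axes at that moment; what a row does not reach only later rows make up. A row lasts 1/10 s, in which the tool goes at most 50 mm and 8.59 degrees, less where a joint would pass 70% of its speed; a pose out of reach is approached as far as the arm can. A call with a gripper value outside its range is refused whole. The fingers move at their own pace and stop on an object; "force" is the grip in N (left out, the last holds). Time passes only in rows, so rows that repeat a pose let the fingers close, or fill a call up. It gives the time, the measured TCP pose, the force and the opening at its end, in the units of the state.
- sense(): the state, without advancing time (a new reading comes with each control period).
- snapshot(name): name is "side" or "top"; returns the picture (384x512x3 uint8, red, green, blue); there is no depth.
- camera_model(name): a dict with "fx", "fy", "cx", "cy" (pixels), "k1" (the pictures are not rectified: a ray, as slopes to the right and down, at radius r is drawn at 1 + k1 r^2 times it, then the intrinsics apply), "position" and "attitude" of the camera in the world. Camera axes: x right, y up, looking along -z (the intrinsics and any distortion apply to the point x, -y, -z); pixel columns grow to the right and rows downward; lengths in mm; the calibration is good to about 2 mm. A picture is of the moment at which its call begins. camera_model takes no time and is no camera call.
- hand_in(): hands the job in, once; it reports no verdict.
Trained networks look in the newest picture that a camera, given by its name, has taken for a name from the list of things; names that differ only in an ending like _2 or _b are one class to them, and where a whole thing is asked for, a point or a joint stands for the part that bears it (a point fixed in the world has none). Each returns a list of dicts, best first, with "confidence" (0 to 1); they miss things now and then, are a little off and sometimes report something else, mostly with a low value. They report only what shows in the picture. A call takes as long as a camera call. They do not tell look-alikes from the thing itself.
- recognise(camera, query): "at" ([row, column] in pixels, amid what is visible of it).
- place_of(camera, query): "at" ([row, column] in pixels: a listed point, or the origin of a listed thing).
The state is a dict: "time": time; "joint_pos": joint angles; "qd": joint speeds; "joint_efforts": joint torques, N m; "tool_pos": TCP position; "tcp_rot": TCP orientation; "ft_force": force on the tool from outside, world axes, zero at the start; "wrist_torque": the same for the moment, N m; "finger_gap": finger opening in mm.
Only numpy, scipy, OpenCV 4.12 (cv2) and the standard library are available. Lean on these libraries where they do the work, as an engineer would, in place of code of your own. Each camera call takes 0.05 s, during which the arm holds its last target. There are 200 camera calls.

## Working session

There is one attempt and no reset: what is moved stays moved. The work goes in short steps, Python scripts to look and compute and a tool call to move; the robot and the scene stay as the last step left them, time stands still between calls to the robot, and variables do not carry over. Pictures are saved under pics/ and viewed, about 12 in all and at most 16, crops included, and the job is handed in when it is done.

Besides the shell and the picture viewer there is one more tool, called after "Call:" as name(argument=value, ...), one argument or row to a line, values as JSON. apply_moves: Moves the arm, as the interface text tells. Its arguments: {"type":"object","properties":{"targets":{"type":"string"},"force":{"type":"number"}},"required":["targets"]}

```bash
mkdir -p pics
cat > h.py <<'E'
from bench import *
import numpy as np, cv2
from scipy.spatial.transform import Rotation as R
def save(cam,name,crop=None,scale=1):
    im=snapshot(cam)
    if crop: r0,r1,c0,c1=crop; im=im[r0:r1,c0:c1]
    if scale!=1: im=cv2.resize(im,None,fx=scale,fy=scale,interpolation=cv2.INTER_CUBIC)
    cv2.imwrite('pics/'+name+'.png',im[:,:,::-1])
def rot(m):
    a=np.array(m['attitude'],float)
    if a.shape==(3,3): return a
    if a.size==3: return R.from_euler('xyz',a,degrees=True).as_matrix()
    return R.from_quat(a).as_matrix()
def ray(cam,px):
    m=camera_model(cam); u=(px[1]-m['cx'])/m['fx']; v=(px[0]-m['cy'])/m['fy']
    rd=np.hypot(u,v); r=rd
    for _ in range(30): r=rd/(1+m['k1']*r*r)
    s=r/rd if rd>0 else 1
    d=rot(m)@np.array([u*s,-v*s,-1]); return np.array(m['position'],float),d
def atz(cam,px,z):
    p,d=ray(cam,px); return p+d*(z-p[2])/d[2]
def proj(cam,P):
    m=camera_model(cam); q=rot(m).T@(np.array(P,float)-np.array(m['position']))
    u,v=q[0]/-q[2],-q[1]/-q[2]; k=1+m['k1']*(u*u+v*v)
    return np.array([m['cy']+m['fy']*v*k,m['cx']+m['fx']*u*k])
def tri(a,b):
    (p,d),(q,e)=ray('side',a),ray('top',b); d=d/np.linalg.norm(d); e=e/np.linalg.norm(e)
    s=np.linalg.lstsq(np.stack([d,-e],1),q-p,rcond=None)[0]
    x,y=p+s[0]*d,q+s[1]*e; return (x+y)/2,np.linalg.norm(x-y)
E
python3 - <<'E'
from h import *
for c in('side','top'): print(c,camera_model(c)); save(c,c+'0',scale=1.5)
print(sense())
E
```

```text
side {'fx': 389.8026521025056, 'fy': 389.8026521025056, 'cx': 253.49374684487512, 'cy': 189.8128763846692, 'k1': -0.09382213953157252, 'position': array([253.36954129, 503.37208474, 718.99123464]), 'attitude': array([  43.53927885,   -0.73345395, -146.09994929])}
top {'fx': 494.2492577095734, 'fy': 494.2492577095734, 'cx': 253.15762966810672, 'cy': 189.98778150218743, 'k1': -0.10050280637654607, 'position': array([ 402.26924078,  -13.54202368, 1313.95384996]), 'attitude': array([  7.8039344 ,   0.39974754, -90.87572715])}
{'time': 0.1, 'joint_pos': array([-6.79187544e+01,  7.51269052e+00,  8.53235807e+01, -2.58545776e-04,
        8.72637851e+01, -4.89216696e+00]), 'qd': array([ 0.05356402, -0.11872252, -0.06270191,  0.00462258, -0.06317619,
        0.17952407]), 'joint_efforts': array([ 1.14012611e-03, -5.70949996e+01, -5.01942372e+01, -1.74552506e-04,
        8.13245948e-03,  6.89057089e-06]), 'tool_pos': array([ 271.97883802, -534.23810586,  230.32426381]), 'tcp_rot': array([-1.79991724e+02,  9.97138687e-02, -6.30265677e+01]), 'ft_force': array([-0.54474018,  0.27127996,  0.43802433]), 'wrist_torque': array([0.01172713, 0.01291999, 0.00891447]), 'finger_gap': 85.58964511118634}
```

View pics/side0.png

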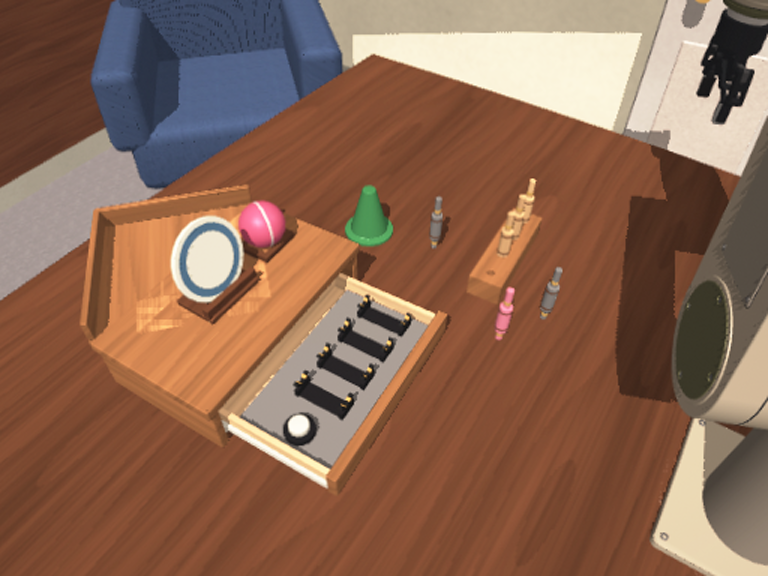

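View pics/top0.png

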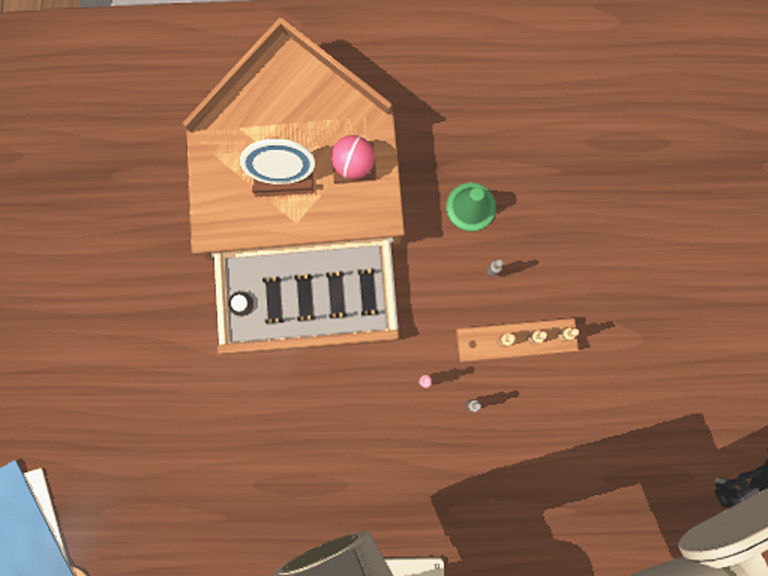

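Run:
```python
from h import *
for q in ['bail0','stand','cradle0','cradle1','cradle2','cradle3','start_top','drawer_front','shelf_edge','cone','plate','ball_center']:
  for c in('side','top'):
    print(q,c,[(np.round(d['at'],1).tolist(),round(d['confidence'],2)) for d in place_of(c,q)])
```

```text
bail0 side [([199.7, 365.9], 0.72), ([211.8, 334.4], 0.68), ([162.6, 335.4], 0.6), ([143.4, 343.3], 0.49), ([148.6, 291.1], 0.45), ([139.8, 350.2], 0.43)]
bail0 top [([223.3, 358.0], 0.64), ([224.3, 376.8], 0.59), ([178.3, 326.0], 0.57), ([251.7, 282.2], 0.56), ([225.9, 334.3], 0.53), ([270.0, 315.9], 0.5)]
stand side [([152.3, 249.1], 0.47)]
stand top [([224.2, 340.7], 0.8)]
cradle0 side [([261.6, 217.0], 0.85), ([239.8, 226.7], 0.83), ([206.4, 255.0], 0.75), ([224.5, 239.9], 0.72)]
cradle0 top [([199.2, 178.7], 0.93), ([197.1, 204.3], 0.81), ([195.7, 223.7], 0.76), ([193.8, 247.5], 0.74)]
cradle1 side [([261.6, 217.0], 0.85), ([239.8, 226.7], 0.83), ([206.4, 255.0], 0.75), ([224.5, 239.9], 0.72)]
cradle1 top [([199.2, 178.7], 0.93), ([197.1, 204.3], 0.81), ([195.7, 223.7], 0.76), ([193.8, 247.5], 0.74)]
cradle2 side [([261.6, 217.0], 0.85), ([239.8, 226.7], 0.83), ([206.4, 255.0], 0.75), ([224.5, 239.9], 0.72)]
cradle2 top [([199.2, 178.7], 0.93), ([197.1, 204.3], 0.81), ([195.7, 223.7], 0.76), ([193.8, 247.5], 0.74)]
cradle3 side [([261.6, 217.0], 0.85), ([239.8, 226.7], 0.83), ([206.4, 255.0], 0.75), ([224.5, 239.9], 0.72)]
cradle3 top [([199.2, 178.7], 0.93), ([197.1, 204.3], 0.81), ([195.7, 223.7], 0.76), ([193.8, 247.5], 0.74)]
start_top side [([285.3, 196.8], 0.68)]
start_top top [([197.9, 161.4], 0.68)]
drawer_front side [([258.9, 267.2], 0.62)]
drawer_front top [([232.5, 205.5], 0.56)]
shelf_edge side [([213.5, 194.9], 0.89)]
shelf_edge top [([165.1, 199.7], 0.57)]
cone side [([150.7, 244.1], 0.95)]
cone top [([138.1, 315.4], 0.62)]
plate side [([194.9, 148.2], 0.71), ([263.9, 217.1], 0.52)]
plate top [([114.4, 186.2], 0.71)]
ball_center side [([154.6, 173.4], 0.77), ([259.1, 266.1], 0.26)]
ball_center top [([101.3, 237.1], 0.78)]
```

Three wooden bails stand in the stand (top view at about (508,340), (540,336) and (570,332) in the 1.5x picture). One hole is empty. A pink and a grey look-alike stand on the robot side and another grey one is beyond. The drawer is open with four black cradles and the white button at its left. Next I'll work out the positions.

Run:
```python
from h import *
f=lambda v:np.round(v,1).tolist()
print('top z=67 bails:',[ (p,f(atz('top',p,67))[:2]) for p in [(223.3,358),(224.3,376.8),(225.9,334.3)]])
print('side z=67 bails:',[ f(atz('side',p,67))[:2] for p in [(162.6,335.4),(143.4,343.3),(139.8,350.2)]])
print('lookalikes (z=48) top',[f(atz('top',p,50))[:2] for p in [(178.3,326),(251.7,282.2),(270,315.9)]])
print('  side',[f(atz('side',p,50))[:2] for p in [(199.7,365.9),(211.8,334.4),(148.6,291.1)]])
for n,a,b,z in [('start',(285.3,196.8),(197.9,161.4),None),('c0',(261.6,217),(199.2,178.7),54),('c1',(239.8,226.7),(197.1,204.3),54),('c2',(224.5,239.9),(195.7,223.7),54),('c3',(206.4,255),(193.8,247.5),54),('front',(258.9,267.2),(232.5,205.5),51),('shelf',(213.5,194.9),(165.1,199.7),96),('cone',(150.7,244.1),(138.1,315.4),0),('ball',(154.6,173.4),(101.3,237.1),132)]:
  t,e=tri(a,b); print(n,'tri',f(t),round(e,1), z and ('top',f(atz('top',b,z))[:2],'side',f(atz('side',a,z))[:2]))
print('stand',f(atz('top',(224.2,340.7),0)))
# stand top corners from picture (1.5x)
for c in [(457,330),(575,319),(580,350),(460,361)]: print('corner',f(atz('top',(c[1]/1.5,c[0]/1.5),40)))
for c in [(472,344)]: print('hole',f(atz('top',(c[1]/1.5,c[0]/1.5),40)))
for c in [(508,340),(540,336),(570,332)]: print('tip?',f(atz('top',(c[1]/1.5,c[0]/1.5),110)))
for c in [(219,348),(397,334)]: print('frontcorner',f(atz('top',(c[1]/1.5,c[0]/1.5),51)))
for c in [(193,251),(404,235)]: print('shelfcorner',f(atz('top',(c[1]/1.5,c[0]/1.5),96)))
```

```text
top z=67 bails: [((223.3, 358), [483.8, -271.6]), ((224.3, 376.8), [480.4, -319.6]), ((225.9, 334.3), [478.4, -211.1])]
side z=67 bails: [[476.1, -209.3], [491.4, -289.8], [482.4, -314.4]]
lookalikes (z=48) top [[603.1, -196.7], [416.1, -78.8], [368.4, -163.2]]
  side [[366.3, -152.1], [411.7, -76.1], [602.8, -210.3]]
start tri [561.0, 234.7, 25.3] 1.9 None
c0 tri [550.8, 182.8, 55.8] 7.1 ('top', [554.2, 184.7], 'side', [548.2, 180.7])
c1 tri [563.2, 121.2, 47.9] 8.4 ('top', [558.6, 118.6], 'side', [564.4, 126.2])
c2 tri [565.7, 70.6, 45.8] 6.9 ('top', [561.5, 68.6], 'side', [565.1, 77.0])
c3 tri [568.6, 8.4, 45.9] 4.7 ('top', [565.4, 7.3], 'side', [567.1, 15.1])
front tri [468.6, 116.4, 51.3] 1.7 ('top', [467.8, 116.1], 'side', [469.5, 116.5])
shelf tri [639.2, 128.4, 90.2] 8.1 ('top', [634.5, 125.6], 'side', [639.5, 133.4])
cone tri [725.5, -176.5, 5.1] 9.0 0
ball tri [794.1, 28.7, 106.5] 3.4 ('top', [787.3, 28.7], 'side', [770.0, 47.9])
stand [486.7, -239.0, 0.0]
corner [496.6, -139.1, 40.0]
corner [512.0, -344.8, 40.0]
corner [458.2, -350.9, 40.0]
corner [443.3, -142.8, 40.0]
hole [472.1, -164.3, 40.0]
tip? [473.7, -214.9, 110.0]
tip? [479.2, -267.6, 110.0]
tip? [484.8, -317.3, 110.0]
frontcorner [471.1, 269.4, 51.0]
frontcorner [490.7, -35.5, 51.0]
shelfcorner [632.1, 305.8, 96.0]
shelfcorner [653.1, -49.5, 96.0]
```

Call:
apply_moves(
  targets="0 0 0 0 0 -3 4;0 0 0 0 0 -6 4;0 0 0 0 0 -9 4;0 0 0 0 0 -12 4;0 0 0 0 0 -12 4",
)

```text
time: 1.8
tool_pos: [272.8, -536.3, 357.3]
tcp_rot: [180.0, -0.5, -63.0]
ft_force: [-0.0, -0.5, 0.1]
finger_gap: 39.7
```

```bash
python3 -c "
from h import *
s=sense();print(s['joint_pos'].round(2).tolist(),s['tool_pos'].round(2).tolist(),s['tcp_rot'].round(2).tolist())"
```

```text
[-67.92, 6.34, 73.48, -0.0, 99.68, -4.89] [272.82, -536.27, 357.31] [179.96, -0.5, -63.02]
```

Call:
apply_moves(
  targets="0.15 0 0 0 0 0 4;0.3 0 0 0 0 0 4;0.45 0 0 0 0 0 4;0.5 0 0 0 0 0 4;0.5 0 0 0 0 0 4",
)

```text
time: 2.3
tool_pos: [270.2, -535.2, 348.8]
tcp_rot: [-151.2, 0.2, -63.2]
ft_force: [0.2, -0.7, -0.0]
finger_gap: 40.0
```

```bash
python3 -c "
from h import *
s=sense();print(s['joint_pos'].round(2).tolist(),s['tool_pos'].round(2).tolist(),s['tcp_rot'].round(2).tolist())"
```

```text
[-84.19, 10.47, 74.47, 27.59, 104.6, -16.08] [270.23, -535.16, 348.78] [-151.24, 0.23, -63.24]
```

Call:
apply_moves(
  targets="-0.15 0.15 0 0 0 0 4;-0.3 0.3 0 0 0 0 4;-0.4 0.4 0 0 0 0 4;-0.5 0.5 0 0 0 0 4;-0.5 0.5 0 0 0 0 4",
)

```text
time: 2.8
tool_pos: [273.3, -534.3, 353.8]
tcp_rot: [-179.0, -28.0, -70.3]
ft_force: [-0.8, -0.2, -0.1]
finger_gap: 39.8
```

```bash
python3 -c "
from h import *
s=sense();print(s['joint_pos'].round(2).tolist(),s['tool_pos'].round(2).tolist(),s['tcp_rot'].round(2).tolist())"
```

```text
[-67.62, -20.57, 102.95, -0.31, 69.65, 2.48] [273.3, -534.29, 353.84] [-179.03, -27.96, -70.31]
```

```bash
cat > kin.py <<'E'
import numpy as np
from scipy.spatial.transform import Rotation as R
from scipy.optimize import least_squares
D=[([-67.9188,7.5127,85.3236,0,87.2638,-4.892],[271.98,-534.24,230.32],[-179.99,.0997,-63.03]),
([-67.92,6.34,73.48,0,99.68,-4.89],[272.82,-536.27,357.31],[179.96,-.5,-63.02]),
([-84.19,10.47,74.47,27.59,104.6,-16.08],[270.23,-535.16,348.78],[-151.24,.23,-63.24]),
([-67.62,-20.57,102.95,-.31,69.65,2.48],[273.3,-534.29,353.84],[-179.03,-27.96,-70.31])]
def fk(q,p,s4=1,s6=1):
    a1,d1,L2,a3,L3,Lt=p; q=np.radians(q)
    Z=lambda t:R.from_euler('z',t); Y=lambda t:R.from_euler('y',t)
    A=Z(q[0]); x=np.array([0,0,d1])+A.apply([a1,0,0])
    A=A*Y(q[1]); x=x+A.apply([0,0,L2])
    A=A*Y(q[2]); x=x+A.apply([a3,0,L3])
    A=A*Z(s4*q[3])*Y(q[4])
    A=A*Z(s6*q[5]); return x+A.apply([0,0,Lt]),A
def fit():
    best=None
    for s4 in(1,-1):
      for s6 in (1,-1):
        f=lambda p:np.concatenate([fk(q,p,s4,s6)[0]-x for q,x,_ in D]+[1e-3*(p-[0,400,400,0,400,250])])
        r=least_squares(f,[0,400,400,0,400,250])
        # tool offset check
        C=[fk(q,r.x,s4,s6)[1].inv()*R.from_euler('xyz',o,degrees=True) for q,_,o in D]
        sp=max((C[0].inv()*c).magnitude() for c in C)
        if best is None or sp<best[0]: best=(sp,r.cost,r.x,s4,s6,C[0])
    return best
E
python3 - <<'E'
from kin import *
b=fit(); print(b[:5],b[5].as_euler('xyz',degrees=True))
for q,x,_ in D: print(np.round(fk(q,b[2],b[3],b[4])[0]-x,2))
E
```

```text
(0.0002304062841033274, np.float64(4056.346286598749), array([ -1.74375061, 319.742368  , 485.77808493,  78.33958998,
       543.6905858 , 469.14334457]), 1, 1) [ 1.46926619e-03  3.58343528e-05 -1.79996793e+02]
[-46.39 -21.84  -3.26]
[-45.41 -24.33  -4.9 ]
[-5.1   6.58  7.34]
[-48.24 -18.54   0.82]
```

```bash
cat > kin2.py <<'E'
from kin import *
def fk(q,p,full=False):
    a1,d1,L2,a3,L3,Lt,by,ax=p; q=np.radians(q)
    Z=lambda t:R.from_euler('z',t); Y=lambda t:R.from_euler('y',t)
    A=Z(q[0]); x=np.array([0,0,d1])+A.apply([a1,by,0])
    A=A*Y(q[1]); x=x+A.apply([0,0,L2]); e=x
    A=A*Y(q[2]); x=x+A.apply([a3,0,L3]); w=x
    A=A*Z(q[3])*Y(q[4]); x=x+A.apply([ax,0,0])
    A=A*Z(q[5]); x=x+A.apply([0,0,Lt]); A=A*R.from_euler('z',180,degrees=True)
    return (x,A,e,w) if full else (x,A)
P0=np.array([0,400,400,0,400,250,50,0.])
def fit():
    f=lambda p:np.concatenate([fk(q,p)[0]-x for q,x,_ in D]+[1e-3*(p-P0)])
    return least_squares(f,P0)
if __name__=='__main__':
    r=fit();print(r.x.round(1),r.cost)
    for q,x,_ in D: print(np.round(fk(q,r.x)[0]-x,2))
E
python3 kin2.py
```

```text
[  0.  318.  369.   61.5 553.4 364.8  51.2  -0. ] 0.0281132386197699
[-0.01 -0.01  0.02]
[-0.03 -0.03  0.03]
[ 0.    0.02 -0.04]
[ 0.05  0.02 -0.01]
```

Run:
```python
from h import *
a=snapshot('top')
A=cv2.resize(a[150:245,135:275],None,fx=5,fy=5,interpolation=cv2.INTER_CUBIC)
cv2.imwrite('pics/dr1.png',A[:,:,::-1])
b=snapshot('side'); B=cv2.resize(b[110:215,295:375],None,fx=5,fy=5,interpolation=cv2.INTER_CUBIC)
T=cv2.resize(a[205:250,295:395],None,fx=4,fy=4,interpolation=cv2.INTER_CUBIC)
C=np.zeros((525,800,3),np.uint8); C[:525,:400]=B; C[:180,400:]=T
cv2.imwrite('pics/st1.png',C[:,:,::-1])
```

```text
(no output)
```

View pics/dr1.png

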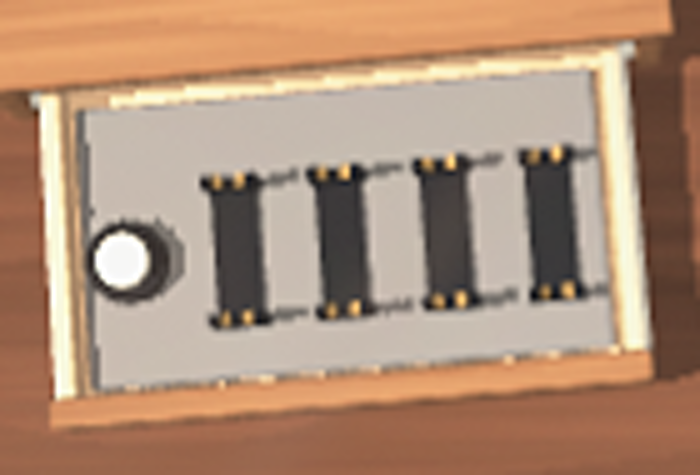

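View pics/st1.png

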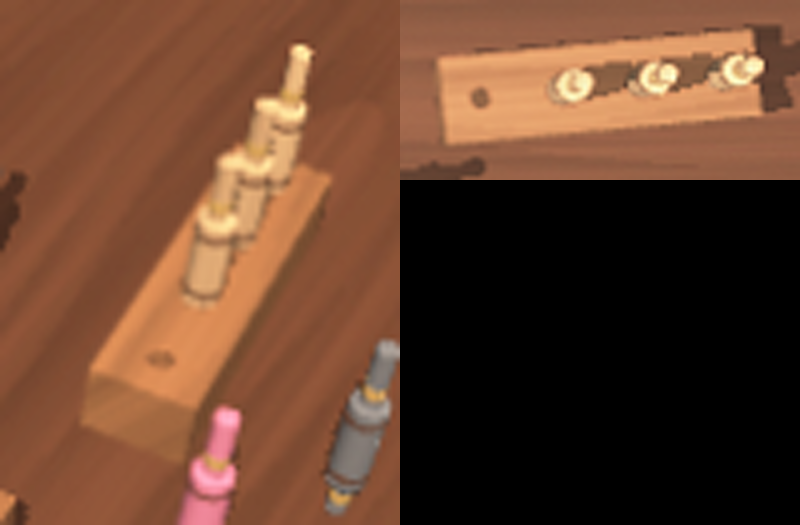

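Run:
```python
from h import *
from scipy.optimize import least_squares
T=lambda c,r:('top',(r/4+205-.375,c/4+295-.375))
S=lambda c,r:('side',(r/5+110-.4,c/5+295-.4))
h=26
obs=[(T(80,97),(0,78,40)),(T(37,58),(28,102.5,40)),(T(44,145),(-28,102.5,40)),(T(352,30),(28,-102.5,40)),
 (S(160,360),(0,78,40)),(S(219,208),(0,26,94)),(S(246,158),(0,-26,94)),(S(283,108),(0,-78,94)),(S(201,298),(0,26,40)),(S(301,50),(0,-78,129)),(S(90,372),(28,102.5,40))]
def P(p,l): c,s=np.cos(p[2]),np.sin(p[2]); return np.array([p[0]+c*l[0]-s*l[1],p[1]+s*l[0]+c*l[1],l[2]])
f=lambda p:np.concatenate([proj(o[0],P(p,l))-o[1] for o,l in obs])
r=least_squares(f,[478,-244,.07],loss='soft_l1'); print('stand',r.x.round(1),np.degrees(r.x[2]).round(2)); print(f(r.x).reshape(-1,2).round(1).tolist())
for k in(26,-26,-78): print(k,P(r.x,(0,k,67)).round(1))
D=lambda c,r:(r/5+150-.4,c/5+135-.4)
pts=[[(228,182),(236.5,317.5)],[(334,172),(344,309)],[(440,162.5),(449.5,299.5)],[(545.5,154),(556.5,290.5)]]
for b,fr in pts:
  B,F=atz('top',D(*b),56),atz('top',D(*fr),56); print('cradle',((B+F)/2).round(1)[:2],np.linalg.norm(B-F).round(1),np.degrees(np.arctan2(*(B-F)[1::-1])).round(1))
print('btn',atz('top',D(124,259),45).round(1), 'front edge',[atz('top',D(*c),51).round(1).tolist() for c in[(52,428),(655,380)]])
print('shelf',[atz('top',D(*c),96).round(1).tolist() for c in[(0,97),(672,36)]])
```

```text
stand [ 4.789e+02 -2.413e+02  1.000e-01] 4.4
[[0.2, -0.2], [0.0, -0.1], [-0.1, 0.5], [-0.5, -0.6], [-0.2, 0.2], [1.8, -0.4], [0.2, 1.4], [-0.7, 0.8], [-0.2, -0.4], [0.1, -0.2], [-0.5, -0.1]]
26 [ 476.9 -215.4   67. ]
-26 [ 480.9 -267.3   67. ]
-78 [ 484.9 -319.1   67. ]
cradle [553.1 178.3] 70.4 3.8
cradle [557.1 123.3] 71.2 4.1
cradle [561.1  68.8] 71.1 3.5
cradle [564.8  14.2] 70.9 3.8
btn [550.4 236.5  45. ] front edge [[462.9, 271.9, 51.0], [483.1, -37.8, 51.0]]
shelf [[627.6, 290.5, 96.0], [652.8, -48.7, 96.0]]
```

```bash
cat > plan.py <<'E'
from h import *
import kin2
from scipy.optimize import least_squares
PRM=kin2.fit().x
LO=np.array([-169.43,-51.17,1.28,-76.62,0,-152.29]);HI=np.array([169.43,129.36,143.12,256.62,156.53,152.29])
def ik(x,A,q0):
    f=lambda q:np.concatenate([(kin2.fk(q,PRM)[0]-x)/5,(A.inv()*kin2.fk(q,PRM)[1]).as_rotvec()*20])
    return least_squares(f,np.clip(q0,LO+.1,HI-.1),bounds=(LO,HI))
def orient(zdir,xdir):
    z=np.array(zdir,float);z/=np.linalg.norm(z);x=np.array(xdir,float);x-=z*(x@z);x/=np.linalg.norm(x)
    return R.from_matrix(np.stack([x,np.cross(z,x),z],1))
def grip(az,al,flip=1):   # tool pointing at azimuth az, al below horizontal, jaws level
    a,l=np.radians([az,al]); zd=[np.cos(l)*np.cos(a),np.cos(l)*np.sin(a),-np.sin(l)]
    return orient(zd,[-flip*np.sin(a),flip*np.cos(a),0])
def place(yaw,al,flip=1): # leaning back to robot by al from vertical
    a,l=np.radians([yaw,al]); zd=[np.sin(l)*np.cos(a),np.sin(l)*np.sin(a),-np.cos(l)]
    return orient(zd,[-flip*np.sin(a),flip*np.cos(a),0])
E
python3 - <<'E'
from plan import *
snapshot('top');s=sense();print(s['tool_pos'].round(2),s['tcp_rot'].round(2),s['joint_pos'].round(2),PRM.round(1))
q=s['joint_pos']
for al in(30,40,50):
 for az in(-25,0,25,50):
  for fl in(1,-1):
   A=grip(az,al,fl);res=[]
   for g in((476.9,-215.4,72),(484.9,-319.1,72)):
    x=np.array(g)+A.apply([0,0,14.]); best=min((ik(x,A,np.array([-30,j2,j3,j4,60,j6])) for j2,j3 in((0,110),(30,90)) for j4 in(0,90,180) for j6 in(-90,90)),key=lambda r:r.cost)
    k=kin2.fk(best.x,PRM,True); res.append((round(best.cost,3),best.x.round().astype(int).tolist(),'e',k[2].round().astype(int).tolist(),'w',k[3].round().astype(int).tolist()))
   print(al,az,fl,res)
for al in(30,40,50):
 for fl in(1,-1):
   A=place(3.9,al,fl)
   for g in((557,123,54),(565,14,54)):
    x=np.array(g)+A.apply([0,0,14.]); b=min((ik(x,A,np.array([0,20,100,j4,60,j6])) for j4 in(0,90,180) for j6 in(-90,90)),key=lambda r:r.cost)
    print('place',al,fl,round(b.cost,3),b.x.round().tolist(),kin2.fk(b.x,PRM,True)[3].round())
E
```

```text
[ 274.11 -532.72  351.8 ] [-178.81  -27.48  -70.17] [-6.7700e+01 -2.0340e+01  1.0283e+02  5.0000e-02  7.0000e+01  2.1800e+00] [  0.  318.  369.   61.5 553.4 364.8  51.2  -0. ]
30 -25 1 [(np.float64(24.38), [-30, -25, 143, 3, 21, -97], 'e', [-111, 124, 651], 'w', [287, -109, 340]), (np.float64(1.374), [-55, -11, 143, 99, 28, 152], 'e', [3, 85, 681], 'w', [213, -216, 261])]
30 -25 -1 [(np.float64(24.38), [-30, -25, 143, 3, 21, 83], 'e', [-111, 124, 651], 'w', [287, -109, 340]), (np.float64(1.374), [-55, -11, 143, 99, 28, -28], 'e', [3, 85, 681], 'w', [213, -216, 261])]
30 0 1 [(np.float64(1.097), [-64, -8, 143, 81, 54, 146], 'e', [23, 70, 683], 'w', [177, -243, 249]), (np.float64(0.0), [-68, 3, 132, 81, 55, 143], 'e', [55, -1, 686], 'w', [181, -319, 247])]
30 0 -1 [(np.float64(1.097), [-64, -8, 143, 81, 54, -34], 'e', [23, 70, 683], 'w', [177, -243, 249]), (np.float64(0.0), [-68, 3, 132, 81, 55, -37], 'e', [55, -1, 686], 'w', [181, -319, 247])]
30 25 1 [(np.float64(0.0), [-67, 8, 128, 67, 70, 138], 'e', [66, -25, 684], 'w', [202, -344, 247]), (np.float64(0.0), [-71, 20, 113, 64, 74, 14
[... 3942 characters left out ...]
28.0, -5.0, 31.0, 98.0] [382. 111. 358.]
place 30 -1 0.0 [-7.0, -10.0, 130.0, 11.0, 32.0, 71.0] [390.   2. 358.]
place 40 1 0.0 [10.0, -13.0, 136.0, -12.0, 17.0, -74.0] [332. 108. 323.]
place 40 1 0.0 [-9.0, -15.0, 138.0, 25.0, 20.0, -124.0] [340.  -1. 323.]
place 40 -1 0.0 [10.0, -13.0, 136.0, -12.0, 17.0, 106.0] [332. 108. 323.]
place 40 -1 0.0 [-9.0, -15.0, 138.0, 25.0, 20.0, 56.0] [340.  -1. 323.]
place 50 1 0.0 [10.0, -14.0, 143.0, -77.0, 5.0, -9.0] [289. 105. 280.]
place 50 1 0.426 [-9.0, -16.0, 143.0, 54.0, 10.0, -152.0] [307.   4. 291.]
place 50 -1 0.051 [10.0, -14.0, 143.0, -59.0, 5.0, 152.0] [292. 102. 283.]
place 50 -1 0.278 [-11.0, -16.0, 143.0, 64.0, 12.0, 17.0] [307.  -6. 289.]
```

```bash
cat >> plan.py <<'E'
import json,os
def start():
    A=kin2.fk([-67.918,7.471,85.268,0,87.261,-4.893],PRM)[1]; x=np.array([272.179,-534.718,231.292])
    x=x+A.apply([0,0,-120]); A=A*R.from_rotvec([.5,0,0])*R.from_rotvec([-.5,.5,0]); put(x,A)
def put(x,A): json.dump([list(map(float,x)),A.as_quat().tolist()],open('cmd.json','w'))
def get(): x,a=json.load(open('cmd.json')); return np.array(x),R.from_quat(a)
def err():
    s=sense(); x,A=get(); B=R.from_euler('xyz',s['tcp_rot'],degrees=True)
    print('t',round(s['time'],2),'tcp',s['tool_pos'].round(1),'off',(s['tool_pos']-x).round(1),'ang',round(np.degrees((A.inv()*B).magnitude()),2),'gap',round(s['finger_gap'],1),'F',s['ft_force'].round(1))
def plan(way,v=45,w=8,hold=0):
    """way: (x,A,gap_mm) ; prints calls; stores commanded end"""
    x,A=get(); q=sense()['joint_pos']; q=ik(x,A,q).x; rows=[]
    for X,B,g in way:
        X=np.array(X,float); rv=(A.inv()*B).as_rotvec(); n=int(np.ceil(max(np.linalg.norm(X-x)/v,np.degrees(np.linalg.norm(rv))/w,1)))
        m=n
        while True:
            qq=q;mx=0;c=0;lst=[]
            for i in range(1,m+1):
                xi=x+(X-x)*i/m;Ai=A*R.from_rotvec(rv*i/m);r=ik(xi,Ai,qq);mx=max(mx,abs(r.x-qq).max());c=max(c,r.cost);qq=r.x;lst.append((xi,Ai,g))
            if mx<9 or m>4*n: break
            m+=1
        rows+=lst;x,A,q=X,B,qq
        print('# n',m,'maxdq',mx.round(1),'cost',round(c,4),'q',q.round().astype(int).tolist())
    rows+=[rows[-1]]*hold
    while len(rows)%5: rows.append(rows[-1])
    x,A=get()
    for i in range(0,len(rows),5):
        t=[]
        for X,B,g in rows[i:i+5]:
            rv=(A.inv()*B).as_rotvec().round(3); d=(A.inv().apply(X-x)/10).round(2)+0.
            t.append(' '.join('%g'%k for k in [*(rv+0.),*d,g/10]))
        print(';'.join(t)); x,A=x+A.apply(d*10),A*R.from_rotvec(rv)
    put(x,A)
E
python3 - <<'E'
from plan import *
start(); err()
A=grip(45,30,-1); b=np.array([484.9,-319.1,72])
plan([(b+A.apply([0,0,14-100]),A,34)],hold=1)
E
```

```text
t 2.95 tcp [ 274.1 -532.7  351.8] off [1.9 2.  0.5] ang 0.29 gap 39.9 F [-0.1  0.   0.5]
# n 10 maxdq 7.9 cost 0.0 q [-75, 30, 91, 49, 97, -42]
0.11 -0.066 -0.014 -1.98 -2.02 1.68 3.4;0.219 -0.132 -0.029 -3.95 -4.04 3.36 3.4;0.329 -0.198 -0.043 -5.93 -6.05 5.04 3.4;0.438 -0.264 -0.057 -7.91 -8.07 6.72 3.4;0.548 -0.33 -0.071 -9.88 -10.09 8.4 3.4
0.109 -0.067 -0.014 -1.08 -0.8 3 3.4;0.219 -0.133 -0.029 -2.15 -1.6 6 3.4;0.328 -0.199 -0.043 -3.22 -2.41 9 3.4;0.438 -0.265 -0.057 -4.29 -3.21 12 3.4;0.547 -0.331 -0.071 -5.37 -4.01 15.01 3.4
0 0 0 0 0 0 3.4;0 0 0 0 0 0 3.4;0 0 0 0 0 0 3.4;0 0 0 0 0 0 3.4;0 0 0 0 0 0 3.4
```

Call:
apply_moves(
  targets="0.11 -0.066 -0.014 -1.98 -2.02 1.68 3.4;0.219 -0.132 -0.029 -3.95 -4.04 3.36 3.4;0.329 -0.198 -0.043 -5.93 -6.05 5.04 3.4;0.438 -0.264 -0.057 -7.91 -8.07 6.72 3.4;0.548 -0.33 -0.071 -9.88 -10.09 8.4 3.4",
  force=50,
)

```text
time: 3.45
tool_pos: [352.7, -454.4, 234.4]
tcp_rot: [-149.8, -10.6, -61.0]
ft_force: [0.9, -0.4, -0.3]
finger_gap: 33.9
```

Call:
apply_moves(
  targets="0.109 -0.067 -0.014 -1.08 -0.8 3 3.4;0.219 -0.133 -0.029 -2.15 -1.6 6 3.4;0.328 -0.199 -0.043 -3.22 -2.41 9 3.4;0.438 -0.265 -0.057 -4.29 -3.21 12 3.4;0.547 -0.331 -0.071 -5.37 -4.01 15.01 3.4",
)

```text
time: 3.95
tool_pos: [432.5, -373.7, 115.0]
tcp_rot: [-119.7, -0.2, -45.0]
ft_force: [0.2, -1.1, 0.7]
finger_gap: 34.2
```

Call:
apply_moves(
  targets="0 0 0 0 0 0 3.4;0 0 0 0 0 0 3.4;0 0 0 0 0 0 3.4;0 0 0 0 0 0 3.4;0 0 0 0 0 0 3.4",
)

```text
time: 4.45
tool_pos: [432.5, -374.0, 118.9]
tcp_rot: [-120.3, -0.4, -45.1]
ft_force: [0.9, 0.2, 0.1]
finger_gap: 34.2
```

```bash
cat > look.py <<'E'
from plan import *
def look(name):
    a=snapshot('top');b=snapshot('side')
    B=cv2.resize(b[110:215,295:375],None,fx=5,fy=5,interpolation=cv2.INTER_CUBIC)
    T=cv2.resize(a[205:255,295:395],None,fx=4,fy=4,interpolation=cv2.INTER_CUBIC)
    C=np.zeros((525,800,3),np.uint8); C[:,:400]=B; C[:200,400:]=T
    C[225:525,400:]=cv2.resize(a[150:246,140:268],(400,300),interpolation=cv2.INTER_CUBIC)
    cv2.imwrite('pics/%s.png'%name,C[:,:,::-1])
E
python3 - <<'E'
from look import *
err(); print(sense()['joint_pos'].round(2).tolist(),sense()['tool_pos'].round(2).tolist(),sense()['tcp_rot'].round(2).tolist()); look('p2')
E
```

```text
t 4.45 tcp [ 432.5 -374.   118.9] off [ 0.3 -2.3  3.9] ang 0.5 gap 34.2 F [0.9 0.2 0.1]
[-75.35, 29.97, 90.68, 48.82, 96.62, -41.92] [432.54, -374.01, 118.88] [-120.26, -0.4, -45.06]
```

View pics/p2.png

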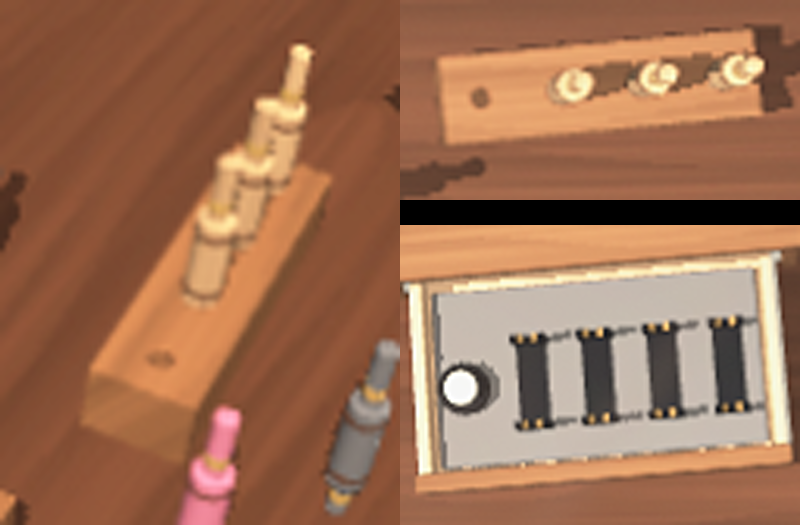

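The stand is unchanged: the bail tops are at the same pixels as before, (300,50) in the side crop. The drawer is unchanged too. Next I'll check the steady offset of the arm.

Run:
```python
from plan import *
for i in range(3):
    snapshot('top'); s=sense(); x,A=get()
    print((s['tool_pos']-x).round(2), (kin2.fk(s['joint_pos'],PRM)[0]-s['tool_pos']).round(2), s['joint_pos'].round(2), s['qd'].round(2))
print(ik(x,A,s['joint_pos']).x.round(2), proj('side',x), proj('top',x))
```

```text
[ 0.1  -0.92  2.04] [-0.02 -0.06 -0.01] [-75.33  30.16  90.74  48.81  96.62 -41.92] [ 0.15  1.21  0.14 -0.02 -0.    0.03]
[ 0.07 -0.57  1.46] [-0.02 -0.06 -0.01] [-75.32  30.22  90.75  48.81  96.62 -41.92] [ 0.19  1.22  0.03 -0.08  0.06 -0.03]
[ 0.02 -0.35  0.98] [-0.02 -0.06 -0.01] [-75.32  30.28  90.76  48.81  96.62 -41.92] [0.11 1.07 0.08 0.05 0.08 0.02]
[-75.31  30.41  90.74  48.82  96.62 -41.92] [121.32856216 379.88391643] [242.30035107 403.54450277]
```

Run:
```python
from plan import *
A=grip(45,30,-1); b=np.array([484.9,-319.1,72])
plan([(b+A.apply([0,0,14]),A,34)],v=20,hold=5)
```

```text
# n 5 maxdq 1.7 cost 0.0 q [-68, 32, 96, 53, 88, -43]
0 0 0 0 0 2 3.4;0 0 0 0 0 4 3.4;0 0 0 0 0 6 3.4;0 0 0 0 0 8 3.4;0 0 0 0 0 10 3.4
0 0 0 0 0 0 3.4;0 0 0 0 0 0 3.4;0 0 0 0 0 0 3.4;0 0 0 0 0 0 3.4;0 0 0 0 0 0 3.4
```

Call:
apply_moves(
  targets="0 0 0 0 0 2 3.4;0 0 0 0 0 4 3.4;0 0 0 0 0 6 3.4;0 0 0 0 0 8 3.4;0 0 0 0 0 10 3.4",
)

```text
time: 5.2
tool_pos: [494.4, -309.4, 64.2]
tcp_rot: [-120.0, 0.0, -45.0]
ft_force: [0.2, -0.3, -0.2]
finger_gap: 33.8
```

Call:
apply_moves(
  targets="0 0 0 0 0 0 3.4;0 0 0 0 0 0 3.4;0 0 0 0 0 0 3.4;0 0 0 0 0 0 3.4;0 0 0 0 0 0 3.4",
)

```text
time: 5.7
tool_pos: [493.4, -311.3, 65.3]
tcp_rot: [-120.0, -0.0, -45.1]
ft_force: [-0.5, -0.2, -0.3]
finger_gap: 34.0
```

Call:
apply_moves(
  targets="0 0 0 0 0 0 3.4;0 0 0 0 0 0 3.0;0 0 0 0 0 0 2.6;0 0 0 0 0 0 2.2;0 0 0 0 0 0 1.2",
)

```text
time: 6.2
tool_pos: [493.5, -310.6, 65.0]
tcp_rot: [-120.0, 0.0, -45.0]
ft_force: [-0.9, -0.5, 0.0]
finger_gap: 18.8
```

Call:
apply_moves(
  targets="0 0 0 0 0 0 1.2;0 0 0 0 0 0 1.2;0 0 0 0 0 0 1.2;0 0 0 0 0 0 1.2;0 0 0 0 0 0 1.2",
)

```text
time: 6.7
tool_pos: [493.5, -310.5, 65.0]
tcp_rot: [-120.0, 0.0, -45.0]
ft_force: [0.1, -0.1, 0.3]
finger_gap: 18.5
```

Run:
```python
from look import *
err(); look('p3'); A=grip(45,30,-1);x,_=get()
P=place(3.9,30,1); c3=np.array([564.8,14.1,54])
print(P.inv().apply([1,0,0]))
u=np.array([np.cos(np.radians(3.9)),np.sin(np.radians(3.9)),0])
# grasp is 5mm towards long spigot (-u) from bail origin; cradle point = middle of bail axis: is origin or mid?
plan([(x+[0,0,40],A,12)],v=20)
```

```text
t 6.7 tcp [ 493.5 -310.5   65. ] off [ 0.  -0.   0.1] ang 0.01 gap 18.5 F [ 0.1 -0.1  0.3]
[-0.06801529  0.86401993  0.49884214]
# n 2 maxdq 2.2 cost 0.0 q [-68, 27, 96, 53, 90, -40]
0 0 0 0 -1.73 -1 1.2;0 0 0 0 -3.46 -2 1.2;0 0 0 0 -3.46 -2 1.2;0 0 0 0 -3.46 -2 1.2;0 0 0 0 -3.46 -2 1.2
```

View pics/p3.png

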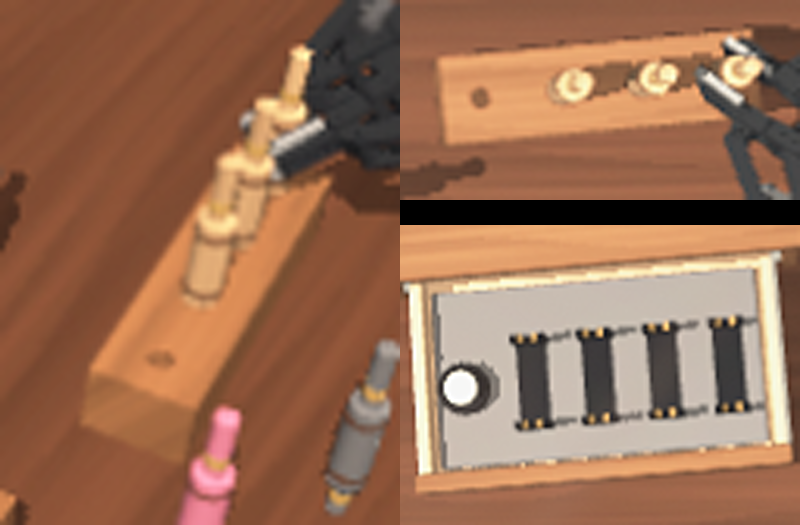

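Call:
apply_moves(
  targets="0 0 0 0 -1.73 -1 1.2;0 0 0 0 -3.46 -2 1.2;0 0 0 0 -3.46 -2 1.2;0 0 0 0 -3.46 -2 1.2;0 0 0 0 -3.46 -2 1.2",
)

```text
time: 7.3
tool_pos: [493.2, -309.9, 103.9]
tcp_rot: [-120.0, 0.1, -45.0]
ft_force: [-0.3, 0.5, -0.9]
finger_gap: 18.4
```

```bash
cat >> plan.py <<'E'
YAW=3.9
U=np.array([np.cos(np.radians(YAW)),np.sin(np.radians(YAW)),0])
CR=[np.array(c) for c in [(553.1,178.4,54.),(557,123.5,54.),(560.9,68.7,54.),(564.6,14.1,54.)]]
PA=place(YAW,30,1); GA=grip(45,30,-1)
def ptcp(c,dz,h=5,d=14): return c-U*h+PA.apply([0,0,d])+[0,0,dz]
E
python3 - <<'E'
from plan import *
err(); x,A=get()
plan([(x+[0,0,95],A,12),(ptcp(CR[3],100),PA,12)],v=40,w=7,hold=3)
E
```

```text
t 7.3 tcp [ 493.2 -309.9  103.9] off [-0.3  0.6 -1.1] ang 0.08 gap 18.4 F [-0.3  0.5 -0.9]
# n 3 maxdq 3.1 cost 0.0 q [-68, 19, 96, 53, 96, -33]
# n 22 maxdq 5.2 cost 0.0 q [-7, -22, 127, 8, 46, -105]
0 0 0 0 -2.74 -1.58 1.2;0 0 0 0 -5.48 -3.17 1.2;0 0 0 0 -8.23 -4.75 1.2;-0.031 -0.03 -0.112 -0.81 -8.64 -3.51 1.2;-0.062 -0.06 -0.224 -1.62 -9.05 -2.27 1.2
-0.03 -0.03 -0.112 -0.62 -0.65 1.25 1.2;-0.061 -0.06 -0.224 -1.23 -1.3 2.5 1.2;-0.092 -0.09 -0.336 -1.85 -1.94 3.75 1.2;-0.123 -0.12 -0.448 -2.46 -2.59 4.99 1.2;-0.153 -0.15 -0.56 -3.08 -3.24 6.24 1.2
-0.031 -0.03 -0.112 0.05 -1 1.17 1.2;-0.062 -0.06 -0.225 0.1 -2 2.33 1.2;-0.093 -0.09 -0.337 0.15 -3.01 3.49 1.2;-0.123 -0.12 -0.449 0.2 -4.01 4.65 1.2;-0.154 -0.15 -0.561 0.24 -5.01 5.82 1.2
-0.031 -0.03 -0.112 0.77 -0.93 0.94 1.2;-0.062 -0.06 -0.224 1.55 -1.86 1.89 1.2;-0.092 -0.09 -0.336 2.32 -2.8 2.83 1.2;-0.123 -0.12 -0.448 3.09 -3.73 3.78 1.2;-0.154 -0.15 -0.56 3.86 -4.66 4.73 1.2
-0.031 -0.03 -0.112 1.3 -0.47 0.67 1.2;-0.061 -0.06 -0.224 2.6 -0.93 1.35 1.2;-0.092 -0.09 -0.336 3.9 -1.39 2.02 1.2;-0.123 -0.12 -0.448 5.2 -1.86 2.69 1.2;-0.153 -0.15 -0.56 6.5 -2.32 3.37 1.2
0 0 0 0 0 0 1.2;0 0 0 0 0 0 1.2;0 0 0 0 0 0 1.2;0 0 0 0 0 0 1.2;0 0 0 0 0 0 1.2
```

Call:
apply_moves(
  targets="0 0 0 0 -2.74 -1.58 1.2;0 0 0 0 -5.48 -3.17 1.2;0 0 0 0 -8.23 -4.75 1.2;-0.031 -0.03 -0.112 -0.81 -8.64 -3.51 1.2;-0.062 -0.06 -0.224 -1.62 -9.05 -2.27 1.2",
)

```text
time: 7.8
tool_pos: [500.0, -281.3, 194.4]
tcp_rot: [-124.5, -9.2, -35.1]
ft_force: [-0.1, -0.8, -0.7]
finger_gap: 18.4
```

Call:
apply_moves(
  targets="-0.03 -0.03 -0.112 -0.62 -0.65 1.25 1.2;-0.061 -0.06 -0.224 -1.23 -1.3 2.5 1.2;-0.092 -0.09 -0.336 -1.85 -1.94 3.75 1.2;-0.123 -0.12 -0.448 -2.46 -2.59 4.99 1.2;-0.153 -0.15 -0.56 -3.08 -3.24 6.24 1.2",
)

```text
time: 8.3
tool_pos: [516.4, -206.2, 180.1]
tcp_rot: [-142.9, -26.8, -5.3]
ft_force: [0.4, 0.0, -0.2]
finger_gap: 18.7
```

Call:
apply_moves(
  targets="-0.031 -0.03 -0.112 0.05 -1 1.17 1.2;-0.062 -0.06 -0.225 0.1 -2 2.33 1.2;-0.093 -0.09 -0.337 0.15 -3.01 3.49 1.2;-0.123 -0.12 -0.449 0.2 -4.01 4.65 1.2;-0.154 -0.15 -0.561 0.24 -5.01 5.82 1.2",
)

```text
time: 8.8
tool_pos: [533.0, -132.5, 166.9]
tcp_rot: [-171.0, -31.6, 32.5]
ft_force: [0.4, 0.2, -0.9]
finger_gap: 18.5
```

Call:
apply_moves(
  targets="-0.031 -0.03 -0.112 0.77 -0.93 0.94 1.2;-0.062 -0.06 -0.224 1.55 -1.86 1.89 1.2;-0.092 -0.09 -0.336 2.32 -2.8 2.83 1.2;-0.123 -0.12 -0.448 3.09 -3.73 3.78 1.2;-0.154 -0.15 -0.56 3.86 -4.66 4.73 1.2",
)

```text
time: 9.3
tool_pos: [549.6, -58.7, 153.8]
tcp_rot: [164.0, -20.7, 67.7]
ft_force: [-0.4, 0.2, -0.7]
finger_gap: 18.6
```

Call:
apply_moves(
  targets="-0.031 -0.03 -0.112 1.3 -0.47 0.67 1.2;-0.061 -0.06 -0.224 2.6 -0.93 1.35 1.2;-0.092 -0.09 -0.336 3.9 -1.39 2.02 1.2;-0.123 -0.12 -0.448 5.2 -1.86 2.69 1.2;-0.153 -0.15 -0.56 6.5 -2.32 3.37 1.2",
)

```text
time: 9.8
tool_pos: [566.0, 15.2, 140.5]
tcp_rot: [150.1, 0.1, 94.1]
ft_force: [-0.3, 0.1, -0.1]
finger_gap: 18.1
```

Call:
apply_moves(
  targets="0 0 0 0 0 0 1.2;0 0 0 0 0 0 1.2;0 0 0 0 0 0 1.2;0 0 0 0 0 0 1.2;0 0 0 0 0 0 1.2",
)

```text
time: 10.3
tool_pos: [566.8, 13.3, 142.1]
tcp_rot: [150.0, -0.0, 93.8]
ft_force: [-0.4, -0.5, 0.3]
finger_gap: 18.5
```

Run:
```python
from look import *
err()
a=snapshot('top');b=snapshot('side')
C=np.zeros((600,800,3),np.uint8)
C[:,:400]=cv2.resize(b[110:230,200:280],(400,600),interpolation=cv2.INTER_CUBIC)
C[:500,400:]=cv2.resize(a[150:250,200:280],(400,500),interpolation=cv2.INTER_CUBIC)
cv2.imwrite('pics/h1.png',C[:,:,::-1])
```

```text
t 10.3 tcp [566.8  13.3 142.1] off [ 0.2 -0.9  0.2] ang 0.11 gap 18.5 F [-0.4 -0.5  0.3]
```

View pics/h1.png

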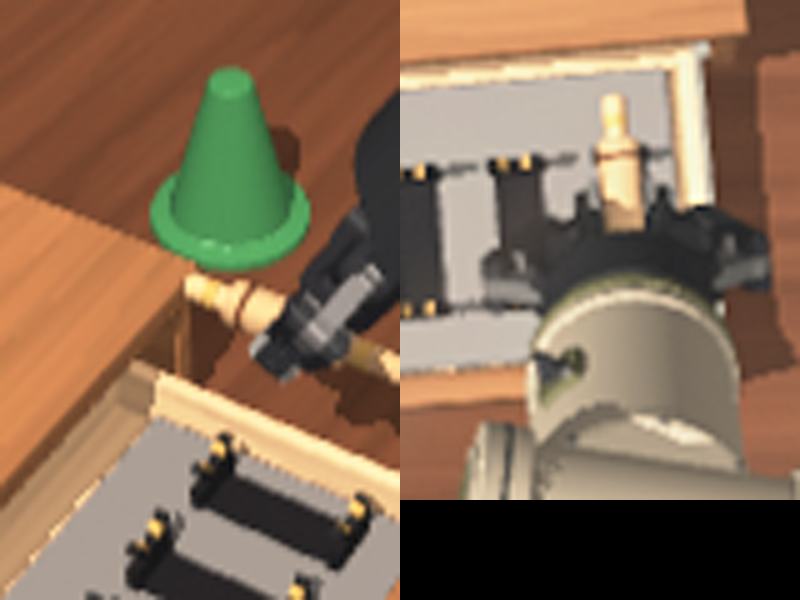

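Run:
```python
from plan import *
c=CR[3]+[0,0,100]
for l in(48,27): print(l,'top',proj('top',c+U*l).round(1),'side',proj('side',c+U*l).round(1))
print('seen tip top',(168.4,242.4),'side',(167,237), 'shoulder ring top',(150+155/5-.4,200+220/5-.4))
print(tri((167,237),(168.8,242.4)))
print((c+U*48).round(1))
plan([(ptcp(CR[3],20),PA,12),(ptcp(CR[3],1),PA,12)],v=20,hold=6)
```

```text
48 top [168.9 242.2] side [166.8 237.3]
27 top [177.6 242.9] side [170.3 245.8]
seen tip top (168.4, 242.4) side (167, 237) shoulder ring top (180.6, 243.6)
(array([613.20159432,  17.1377214 , 152.85040717]), np.float64(0.5491081779631604))
[612.5  17.4 154. ]
# n 5 maxdq 2.3 cost 0.0 q [-7, -14, 130, 10, 35, -108]
# n 1 maxdq 2.7 cost 0.0 q [-7, -12, 130, 11, 32, -109]
0 0 0 0 -0.8 1.39 1.2;0 0 0 0 -1.6 2.77 1.2;0 0 0 0 -2.4 4.16 1.2;0 0 0 0 -3.2 5.54 1.2;0 0 0 -0.01 -4 6.93 1.2
0 0 0 0 -0.95 1.65 1.2;0 0 0 0 -0.95 1.65 1.2;0 0 0 0 -0.95 1.65 1.2;0 0 0 0 -0.95 1.65 1.2;0 0 0 0 -0.95 1.65 1.2
0 0 0 0 0 0 1.2;0 0 0 0 0 0 1.2;0 0 0 0 0 0 1.2;0 0 0 0 0 0 1.2;0 0 0 0 0 0 1.2
```

Call:
apply_moves(
  targets="0 0 0 0 -0.8 1.39 1.2;0 0 0 0 -1.6 2.77 1.2;0 0 0 0 -2.4 4.16 1.2;0 0 0 0 -3.2 5.54 1.2;0 0 0 -0.01 -4 6.93 1.2",
)

```text
time: 10.9
tool_pos: [566.7, 13.9, 61.4]
tcp_rot: [150.0, -0.0, 93.9]
ft_force: [-0.2, 0.6, -0.3]
finger_gap: 18.2
```

Call:
apply_moves(
  targets="0 0 0 0 -0.3 0.5 1.2;0 0 0 0 -0.5 0.9 1.2;0 0 0 0 -0.7 1.25 1.2;0 0 0 0 -0.95 1.65 1.2;0 0 0 0 -0.95 1.65 1.2",
)

```text
time: 11.4
tool_pos: [566.5, 14.2, 42.6]
tcp_rot: [150.0, -0.0, 93.9]
ft_force: [-1.1, -0.3, -0.4]
finger_gap: 18.4
```

Call:
apply_moves(
  targets="0 0 0 0 0 0 1.2;0 0 0 0 0 0 1.2;0 0 0 0 0 0 1.2;0 0 0 0 0 0 1.2;0 0 0 0 0 0 1.2",
)

```text
time: 11.9
tool_pos: [566.7, 14.2, 43.0]
tcp_rot: [150.0, -0.0, 93.9]
ft_force: [0.6, 0.5, -0.8]
finger_gap: 18.2
```

```bash
python3 -c "
from plan import *
err()"
```

```text
t 11.9 tcp [566.7  14.2  43. ] off [ 0.1 -0.   0.2] ang 0.02 gap 18.2 F [ 0.6  0.5 -0.8]
```

Call:
apply_moves(
  targets="0 0 0 0 0 0 1.8;0 0 0 0 0 0 2.4;0 0 0 0 0 0 3;0 0 0 0 0 0 3.2;0 0 0 0 0 0 3.2",
)

```text
time: 12.4
tool_pos: [566.7, 14.2, 42.9]
tcp_rot: [150.0, -0.0, 93.9]
ft_force: [0.7, -0.8, -0.6]
finger_gap: 31.9
```

Run:
```python
from plan import *
err(); b=np.array([480.9,-267.3,72]); x,A=get()
plan([(x+A.apply([0,0,-40]),A,32),(x+A.apply([0,0,-130]),A,34),(b+GA.apply([0,0,14-110])+[0,0,40],GA,34)],v=40,w=7,hold=1)
```

```text
t 12.4 tcp [566.7  14.2  42.9] off [0.1 0.  0.1] ang 0.01 gap 31.9 F [ 0.7 -0.8 -0.6]
# n 1 maxdq 8.2 cost 0.0 q [-8, -20, 133, 10, 38, -108]
# n 3 maxdq 6.0 cost 0.0 q [-10, -37, 135, 9, 53, -107]
# n 22 maxdq 5.1 cost 0.0 q [-75, 20, 99, 49, 98, -40]
0 0 0 0 0 -4 3.2;0 0 0 0 0 -7 3.4;0 0 0 0 0 -10 3.4;0 0 0 0 0 -13 3.4;0.031 0.03 0.112 -1.5 -0.39 -13.25 3.4
0.03 0.03 0.112 -1.52 -0.23 -0.29 3.4;0.061 0.06 0.224 -3.05 -0.46 -0.57 3.4;0.092 0.09 0.336 -4.57 -0.7 -0.86 3.4;0.123 0.12 0.448 -6.1 -0.93 -1.15 3.4;0.153 0.15 0.56 -7.63 -1.16 -1.43 3.4
0.031 0.03 0.112 -1.37 0.54 -0.54 3.4;0.062 0.06 0.224 -2.74 1.08 -1.07 3.4;0.093 0.09 0.336 -4.11 1.62 -1.61 3.4;0.123 0.12 0.448 -5.48 2.16 -2.14 3.4;0.154 0.15 0.56 -6.86 2.7 -2.68 3.4
0.031 0.03 0.112 -0.8 1.06 -0.83 3.4;0.062 0.06 0.224 -1.6 2.12 -1.66 3.4;0.092 0.09 0.336 -2.41 3.18 -2.49 3.4;0.123 0.12 0.448 -3.21 4.24 -3.32 3.4;0.154 0.15 0.56 -4.02 5.31 -4.15 3.4
0.031 0.03 0.112 -0.02 1.14 -1.07 3.4;0.061 0.06 0.224 -0.04 2.29 -2.14 3.4;0.092 0.09 0.336 -0.06 3.44 -3.21 3.4;0.123 0.121 0.448 -0.08 4.59 -4.28 3.4;0.154 0.151 0.56 -0.1 5.73 -5.35 3.4
0.03 0.03 0.112 0.71 0.77 -1.16 3.4;0.03 0.03 0.112 0.71 0.77 -1.16 3.4;0.03 0.03 0.112 0.71 0.77 -1.16 3.4;0.03 0.03 0.112 0.71 0.77 -1.16 3.4;0.03 0.03 0.112 0.71 0.77 -1.16 3.4
```

Call:
apply_moves(
  targets="0 0 0 0 0 -4 3.2;0 0 0 0 0 -7 3.4;0 0 0 0 0 -10 3.4;0 0 0 0 0 -13 3.4;0.031 0.03 0.112 -1.5 -0.39 -13.25 3.4",
)

```text
time: 12.9
tool_pos: [499.6, -4.5, 161.4]
tcp_rot: [151.5, -4.6, 89.3]
ft_force: [0.1, 0.5, -0.0]
finger_gap: 34.0
```

Call:
apply_moves(
  targets="0.03 0.03 0.112 -1.52 -0.23 -0.29 3.4;0.061 0.06 0.224 -3.05 -0.46 -0.57 3.4;0.092 0.09 0.336 -4.57 -0.7 -0.86 3.4;0.123 0.12 0.448 -6.1 -0.93 -1.15 3.4;0.153 0.15 0.56 -7.63 -1.16 -1.43 3.4",
)

```text
time: 13.4
tool_pos: [480.1, -82.7, 157.1]
tcp_rot: [168.3, -24.2, 60.9]
ft_force: [0.3, 0.9, 0.7]
finger_gap: 34.2
```

Call:
apply_moves(
  targets="0.031 0.03 0.112 -1.37 0.54 -0.54 3.4;0.062 0.06 0.224 -2.74 1.08 -1.07 3.4;0.093 0.09 0.336 -4.11 1.62 -1.61 3.4;0.123 0.12 0.448 -5.48 2.16 -2.14 3.4;0.154 0.15 0.56 -6.86 2.7 -2.68 3.4",
)

```text
time: 13.9
tool_pos: [461.8, -159.1, 157.9]
tcp_rot: [-164.8, -32.0, 24.1]
ft_force: [-0.2, -0.7, -0.9]
finger_gap: 33.9
```

Call:
apply_moves(
  targets="0.031 0.03 0.112 -0.8 1.06 -0.83 3.4;0.062 0.06 0.224 -1.6 2.12 -1.66 3.4;0.092 0.09 0.336 -2.41 3.18 -2.49 3.4;0.123 0.12 0.448 -3.21 4.24 -3.32 3.4;0.154 0.15 0.56 -4.02 5.31 -4.15 3.4",
)

```text
time: 14.4
tool_pos: [443.7, -235.6, 158.7]
tcp_rot: [-138.0, -23.9, -12.5]
ft_force: [-0.4, -0.5, 0.2]
finger_gap: 34.1
```

Call:
apply_moves(
  targets="0.031 0.03 0.112 -0.02 1.14 -1.07 3.4;0.061 0.06 0.224 -0.04 2.29 -2.14 3.4;0.092 0.09 0.336 -0.06 3.44 -3.21 3.4;0.123 0.121 0.448 -0.08 4.59 -4.28 3.4;0.154 0.151 0.56 -0.1 5.73 -5.35 3.4",
)

```text
time: 14.9
tool_pos: [425.5, -311.7, 159.6]
tcp_rot: [-121.8, -4.5, -40.4]
ft_force: [-0.1, -0.2, 0.3]
finger_gap: 33.7
```

Call:
apply_moves(
  targets="0.03 0.03 0.112 0.71 0.77 -1.16 3.4;0.03 0.03 0.112 0.71 0.77 -1.16 3.4;0.03 0.03 0.112 0.71 0.77 -1.16 3.4;0.03 0.03 0.112 0.71 0.77 -1.16 3.4;0.03 0.03 0.112 0.71 0.77 -1.16 3.4",
)

```text
time: 15.4
tool_pos: [422.5, -325.5, 160.3]
tcp_rot: [-120.0, -0.1, -44.9]
ft_force: [0.1, 0.2, 0.4]
finger_gap: 33.8
```

Run:
```python
from look import *
err(); look('p4')
```

```text
t 15.4 tcp [ 422.5 -325.5  160.3] off [0.4 0.6 0.3] ang 0.15 gap 33.8 F [0.1 0.2 0.4]
```

View pics/p4.png

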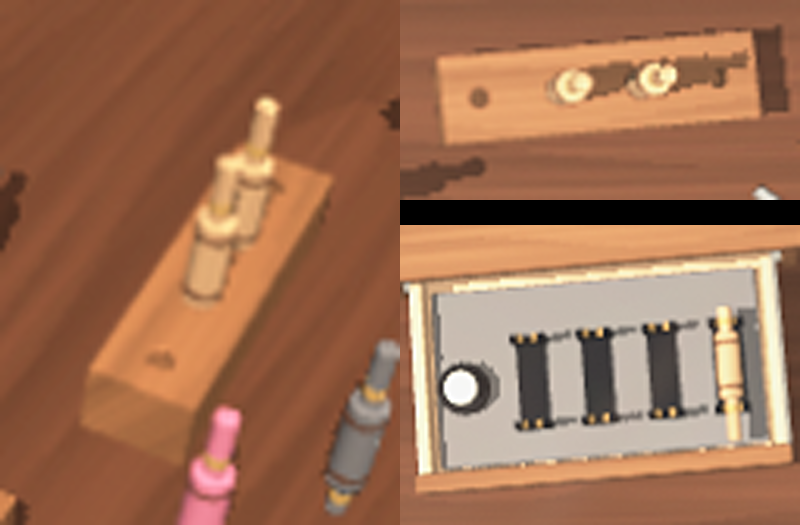

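Bail 1 lies in cradle3 (crop (728,375)), and the stand has not moved. Next I'll grasp the second bail.

Run:
```python
from plan import *
b=np.array([480.9,-267.3,72]); T=b+GA.apply([0,0,14])
plan([(T+GA.apply([0,0,-90]),GA,34),(T,GA,34)],v=22,hold=3)
plan([(T,GA,12)],hold=9)
plan([(T+[0,0,35],GA,12),(T+[0,0,135],GA,12),(ptcp(CR[2],90),PA,12)],v=40,w=7,hold=3)
```

```text
# n 3 maxdq 1.5 cost 0.0 q [-74, 24, 100, 50, 94, -43]
# n 5 maxdq 1.6 cost 0.0 q [-66, 26, 104, 54, 86, -44]
0 0 0 0 1.16 1.33 3.4;0 0 0 0 2.31 2.66 3.4;0 0 0 0 3.47 4 3.4;0 0 0 0 3.47 5.8 3.4;0 0 0 0 3.47 7.6 3.4
0 0 0 0 0 1.8 3.4;0 0 0 0 0 3.6 3.4;0 0 0 0 -0.01 5.4 3.4;0 0 0 0 -0.01 5.4 3.4;0 0 0 0 -0.01 5.4 3.4
0 0 0 0 0 0 3.4;0 0 0 0 0 0 3.4;0 0 0 0 0 0 3.4;0 0 0 0 0 0 3.4;0 0 0 0 0 0 3.4
# n 1 maxdq 0.0 cost 0.0 q [-66, 26, 104, 54, 86, -44]
0 0 0 0 0 0 1.2;0 0 0 0 0 0 1.2;0 0 0 0 0 0 1.2;0 0 0 0 0 0 1.2;0 0 0 0 0 0 1.2
0 0 0 0 0 0 1.2;0 0 0 0 0 0 1.2;0 0 0 0 0 0 1.2;0 0 0 0 0 0 1.2;0 0 0 0 0 0 1.2
# n 1 maxdq 4.0 cost 0.0 q [-66, 22, 104, 54, 88, -41]
# n 3 maxdq 3.6 cost 0.0 q [-66, 12, 104, 54, 94, -33]
# n 22 maxdq 5.0 cost 0.0 q [1, -21, 127, 2, 44, -94]
0 0 0 0 -3.03 -1.75 1.2;0 0 0 0 -5.91 -3.42 1.2;0 0 0 0 -8.8 -5.09 1.2;0 0 0 0 -11.68 -6.76 1.2;-0.03 -0.03 -0.112 -0.81 -12.06 -5.49 1.2
-0.031 -0.03 -0.112 -0.73 -0.5 1.29 1.2;-0.062 -0.06 -0.224 -1.46 -1.01 2.57 1.2;-0.093 -0.09 -0.336 -2.19 -1.51 3.85 1.2;-0.123 -0.12 -0.448 -2.92 -2.01 5.13 1.2;-0.154 -0.151 -0.56 -3.65 -2.51 6.41 1.2
-0.031 -0.03 -0.112 -0.12 -0.95 1.23 1.2;-0.062 -0.06 -0.224 -0.23 -1.89 2.46 1.2;-0.093 -0.09 -0.336 -0.35 -2.84 3.69 1.2;-0.123 -0.12 -0.448 -0.46 -3.78 4.92 1.2;-0.154 -0.15 -0.56 -0.58 -4.73 6.16 1.2
-0.031 -0.03 -0.112 0.61 -0.98 1.04 1.2;-0.062 -0.06 -0.224 1.23 -1.96 2.08 1.2;-0.092 -0.09 -0.336 1.85 -2.94 3.12 1.2;-0.123 -0.12 -0.448 2.46 -3.92 4.16 1.2;-0.154 -0.15 -0.56 3.08 -4.91 5.2 1.2
-0.031 -0.03 -0.112 1.21 -0.6 0.77 1.2;-0.061 -0.06 -0.224 2.42 -1.19 1.54 1.2;-0.092 -0.09 -0.336 3.63 -1.79 2.32 1.2;-0.123 -0.12 -0.448 4.84 -2.39 3.09 1.2;-0.154 -0.15 -0.56 6.05 -2.99 3.86 1.2
-0.031 -0.03 -0.112 1.47 0.08 0.53 1.2;-0.031 -0.03 -0.112 1.47 0.08 0.53 1.2;-0.031 -0.03 -0.112 1.47 0.08 0.53 1.2;-0.031 -0.03 -0.112 1.47 0.08 0.53 1.2;-0.031 -0.03 -0.112 1.47 0.08 0.53 1.2
```

Call:
apply_moves(
  targets="0 0 0 0 1.16 1.33 3.4;0 0 0 0 2.31 2.66 3.4;0 0 0 0 3.47 4 3.4;0 0 0 0 3.47 5.8 3.4;0 0 0 0 3.47 7.6 3.4",
)

```text
time: 16.0
tool_pos: [457.1, -290.3, 90.4]
tcp_rot: [-120.0, 0.1, -45.0]
ft_force: [0.2, 0.6, 1.4]
finger_gap: 34.1
```

Call:
apply_moves(
  targets="0 0 0 0 0 1.8 3.4;0 0 0 0 0 3.6 3.4;0 0 0 0 -0.01 5.4 3.4;0 0 0 0 -0.01 5.4 3.4;0 0 0 0 -0.01 5.4 3.4",
)

```text
time: 16.5
tool_pos: [489.8, -258.1, 65.0]
tcp_rot: [-120.0, -0.0, -44.9]
ft_force: [0.3, 0.2, -1.1]
finger_gap: 34.2
```

Call:
apply_moves(
  targets="0 0 0 0 0 0 3.4;0 0 0 0 0 0 3.4;0 0 0 0 0 0 3.4;0 0 0 0 0 0 3.4;0 0 0 0 0 0 3.4",
)

```text
time: 17.0
tool_pos: [489.4, -259.0, 65.1]
tcp_rot: [-120.0, -0.0, -45.0]
ft_force: [0.3, -0.5, 0.5]
finger_gap: 34.0
```

Call:
apply_moves(
  targets="0 0 0 0 0 0 1.2;0 0 0 0 0 0 1.2;0 0 0 0 0 0 1.2;0 0 0 0 0 0 1.2;0 0 0 0 0 0 1.2",
)

```text
time: 17.5
tool_pos: [489.6, -258.8, 65.2]
tcp_rot: [-120.0, -0.0, -45.0]
ft_force: [-1.6, -0.7, 2.6]
finger_gap: 18.7
```

Call:
apply_moves(
  targets="0 0 0 0 0 0 1.2;0 0 0 0 0 0 1.2;0 0 0 0 0 0 1.2;0 0 0 0 0 0 1.2;0 0 0 0 0 0 1.2",
)

```text
time: 18.0
tool_pos: [489.6, -258.8, 65.1]
tcp_rot: [-120.0, -0.0, -45.0]
ft_force: [-1.3, -0.7, 2.7]
finger_gap: 18.4
```

Call:
apply_moves(
  targets="0 0 0 0 -1.5 -0.87 1.2;0 0 0 0 -3.03 -1.75 1.2;0 0 0 0 -5.91 -3.42 1.2;0 0 0 0 -8.8 -5.09 1.2;0 0 0 0 -11.68 -6.76 1.2",
)

```text
time: 18.5
tool_pos: [489.2, -258.2, 200.6]
tcp_rot: [-120.0, 0.1, -45.0]
ft_force: [-0.1, -0.3, -1.0]
finger_gap: 18.6
```

Call:
apply_moves(
  targets="-0.03 -0.03 -0.112 -0.81 -0.38 1.27 1.2;-0.03 -0.03 -0.112 -0.81 -0.38 1.27 1.2;-0.03 -0.03 -0.112 -0.81 -0.38 1.27 1.2;-0.03 -0.03 -0.112 -0.81 -0.38 1.27 1.2;-0.03 -0.03 -0.112 -0.81 -0.38 1.27 1.2",
)

```text
time: 19.0
tool_pos: [492.5, -243.8, 196.0]
tcp_rot: [-121.9, -4.5, -40.3]
ft_force: [0.1, 0.5, -1.9]
finger_gap: 17.9
```

Run:
```python
from plan import *
# what is the real commanded pose now
b=np.array([480.9,-267.3,72]); T=b+GA.apply([0,0,14])+[0,0,135]
x=T+GA.apply([-8.1,-3.8,12.7]); A=GA*R.from_rotvec([-.03,-.03,-.112]); put(x,A); err()
plan([(ptcp(CR[2],90),PA,12)],v=40,w=7,hold=3)
```

```text
t 19.0 tcp [ 492.5 -243.8  196. ] off [-0.4  0.1 -0.9] ang 0.16 gap 17.9 F [ 0.1  0.5 -1.9]
# n 21 maxdq 4.8 cost 0.0 q [1, -21, 127, 2, 44, -94]
-0.031 -0.03 -0.112 -0.73 -0.5 1.28 1.2;-0.062 -0.06 -0.224 -1.46 -1 2.56 1.2;-0.092 -0.09 -0.336 -2.19 -1.5 3.84 1.2;-0.123 -0.12 -0.448 -2.92 -2 5.12 1.2;-0.154 -0.15 -0.56 -3.65 -2.51 6.41 1.2
-0.03 -0.03 -0.112 -0.12 -0.94 1.23 1.2;-0.061 -0.06 -0.224 -0.24 -1.89 2.46 1.2;-0.092 -0.09 -0.336 -0.35 -2.83 3.69 1.2;-0.123 -0.12 -0.448 -0.47 -3.78 4.92 1.2;-0.153 -0.15 -0.56 -0.59 -4.72 6.16 1.2
-0.031 -0.031 -0.112 0.61 -0.98 1.04 1.2;-0.062 -0.061 -0.225 1.23 -1.96 2.08 1.2;-0.093 -0.091 -0.337 1.84 -2.94 3.12 1.2;-0.123 -0.121 -0.449 2.46 -3.93 4.16 1.2;-0.154 -0.151 -0.561 3.07 -4.91 5.2 1.2
-0.031 -0.03 -0.112 1.21 -0.59 0.78 1.2;-0.062 -0.06 -0.224 2.42 -1.19 1.55 1.2;-0.092 -0.09 -0.336 3.64 -1.79 2.32 1.2;-0.123 -0.12 -0.448 4.85 -2.39 3.1 1.2;-0.154 -0.15 -0.56 6.06 -2.98 3.87 1.2
-0.03 -0.03 -0.112 1.47 0.07 0.53 1.2;-0.03 -0.03 -0.112 1.47 0.07 0.53 1.2;-0.03 -0.03 -0.112 1.47 0.07 0.53 1.2;-0.03 -0.03 -0.112 1.47 0.07 0.53 1.2;-0.03 -0.03 -0.112 1.47 0.07 0.53 1.2
```

Call:
apply_moves(
  targets="-0.031 -0.03 -0.112 -0.73 -0.5 1.28 1.2;-0.062 -0.06 -0.224 -1.46 -1 2.56 1.2;-0.092 -0.09 -0.336 -2.19 -1.5 3.84 1.2;-0.123 -0.12 -0.448 -2.92 -2 5.12 1.2;-0.154 -0.15 -0.56 -3.65 -2.51 6.41 1.2",
)

```text
time: 19.5
tool_pos: [509.4, -169.1, 180.6]
tcp_rot: [-138.3, -24.1, -12.1]
ft_force: [-0.2, -0.1, -0.9]
finger_gap: 18.4
```

Call:
apply_moves(
  targets="-0.03 -0.03 -0.112 -0.12 -0.94 1.23 1.2;-0.061 -0.06 -0.224 -0.24 -1.89 2.46 1.2;-0.092 -0.09 -0.336 -0.35 -2.83 3.69 1.2;-0.123 -0.12 -0.448 -0.47 -3.78 4.92 1.2;-0.153 -0.15 -0.56 -0.59 -4.72 6.16 1.2",
)

```text
time: 20.0
tool_pos: [526.1, -94.6, 165.2]
tcp_rot: [-165.1, -32.0, 24.6]
ft_force: [-0.3, -1.0, -0.5]
finger_gap: 18.2
```

Call:
apply_moves(
  targets="-0.031 -0.031 -0.112 0.61 -0.98 1.04 1.2;-0.062 -0.061 -0.225 1.23 -1.96 2.08 1.2;-0.093 -0.091 -0.337 1.84 -2.94 3.12 1.2;-0.123 -0.121 -0.449 2.46 -3.93 4.16 1.2;-0.154 -0.151 -0.561 3.07 -4.91 5.2 1.2",
)

```text
time: 20.5
tool_pos: [542.7, -20.1, 149.8]
tcp_rot: [168.1, -23.9, 61.3]
ft_force: [0.3, 0.1, -0.5]
finger_gap: 18.6
```

Call:
apply_moves(
  targets="-0.031 -0.03 -0.112 1.21 -0.59 0.78 1.2;-0.062 -0.06 -0.224 2.42 -1.19 1.55 1.2;-0.092 -0.09 -0.336 3.64 -1.79 2.32 1.2;-0.123 -0.12 -0.448 4.85 -2.39 3.1 1.2;-0.154 -0.15 -0.56 6.06 -2.98 3.87 1.2",
)

```text
time: 21.0
tool_pos: [559.3, 54.4, 134.2]
tcp_rot: [151.9, -4.5, 89.3]
ft_force: [-0.2, -0.5, -1.0]
finger_gap: 18.4
```

Call:
apply_moves(
  targets="-0.03 -0.03 -0.112 1.47 0.07 0.53 1.2;-0.03 -0.03 -0.112 1.47 0.07 0.53 1.2;-0.03 -0.03 -0.112 1.47 0.07 0.53 1.2;-0.03 -0.03 -0.112 1.47 0.07 0.53 1.2;-0.03 -0.03 -0.112 1.47 0.07 0.53 1.2",
)

```text
time: 21.5
tool_pos: [563.2, 67.8, 132.0]
tcp_rot: [150.0, -0.0, 93.8]
ft_force: [0.7, -0.0, -2.1]
finger_gap: 18.4
```

```bash
cat >> look.py <<'E'
def hover(name,c):
    a=snapshot('top');b=snapshot('side'); C=np.zeros((500,800,3),np.uint8)
    for i,(im,cam) in enumerate(((b,'side'),(a,'top'))):
        r,q=proj(cam,c).round().astype(int); r0,c0=r-50,q-40
        C[:,400*i:400*i+400]=cv2.resize(im[r0:r0+100,c0:c0+80],(400,500),interpolation=cv2.INTER_CUBIC)
        print(cam,'origin r,c',r0,c0,[(k,((proj(cam,c+U*k)[::-1]-[c0,r0]+.4)*5+[400*i,0]).round().tolist()) for k in(48,27,-27,-62)])
    cv2.imwrite('pics/%s.png'%name,C[:,:,::-1])
E
python3 - <<'E'
from look import *
err(); hover('h2',CR[2]+[0,0,90])
E
```

```text
t 21.5 tcp [563.2  67.8 132. ] off [ 0.3 -1.1  0.1] ang 0.16 gap 18.4 F [ 0.7 -0.  -2.1]
side origin r,c 145 203 [(48, [104.0, 207.0]), (27, [147.0, 226.0]), (-27, [263.0, 277.0]), (-62, [340.0, 310.0])]
top origin r,c 141 181 [(48, [595.0, 155.0]), (27, [599.0, 198.0]), (-27, [607.0, 309.0]), (-62, [613.0, 382.0])]
```

View pics/h2.png

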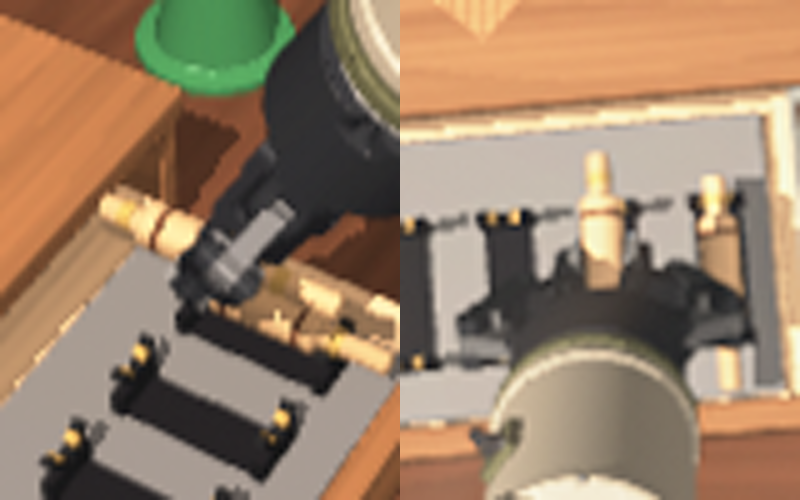

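The tip shows at (597,155) in the top crop and (103,200) in the side crop, within 1–2 px of prediction, so the bail is held straight. Next I'll lower it into cradle2.

Run:
```python
from plan import *
c=CR[2]
plan([(ptcp(c,16),PA,12),(ptcp(c,1),PA,12)],v=20)
plan([(ptcp(c,1),PA,12)],hold=4)
plan([(ptcp(c,1),PA,32)],hold=4)
b=np.array([476.9,-215.4,72]); x,A=get()
plan([(x+A.apply([0,0,-40]),A,32),(x+A.apply([0,0,-130]),A,34),(b+GA.apply([0,0,14-110])+[0,0,40],GA,34)],v=40,w=7,hold=1)
```

```text
# n 4 maxdq 2.7 cost 0.0 q [1, -13, 130, 3, 33, -95]
# n 1 maxdq 2.2 cost 0.0 q [1, -11, 130, 3, 31, -95]
0 0 0 0 -0.92 1.6 1.2;0 0 0 0 -1.85 3.2 1.2;0 0 0 0 -2.77 4.81 1.2;0 0 0 -0.01 -3.7 6.41 1.2;0 0 0 -0.01 -4.45 7.71 1.2
# n 1 maxdq 0.1 cost 0.0 q [1, -11, 130, 3, 31, -95]
0 0 0 0 0 0 1.2;0 0 0 0 0 0 1.2;0 0 0 0 0 0 1.2;0 0 0 0 0 0 1.2;0 0 0 0 0 0 1.2
# n 1 maxdq 0.1 cost 0.0 q [1, -11, 130, 3, 31, -95]
0 0 0 0 0 0 3.2;0 0 0 0 0 0 3.2;0 0 0 0 0 0 3.2;0 0 0 0 0 0 3.2;0 0 0 0 0 0 3.2
# n 1 maxdq 8.2 cost 0.0 q [1, -20, 133, 3, 37, -95]
# n 3 maxdq 6.0 cost 0.0 q [0, -37, 135, 2, 52, -95]
# n 22 maxdq 4.8 cost 0.0 q [-74, 14, 107, 50, 96, -41]
0 0 0 0 0 -4 3.2;0 0 0 0 0 -7 3.4;0 0 0 0 0 -10 3.4;0 0 0 0 0 -13 3.4;0.031 0.03 0.112 -1.51 -0.39 -13.25 3.4
0.03 0.03 0.112 -1.54 -0.24 -0.29 3.4;0.061 0.06 0.224 -3.08 -0.47 -0.58 3.4;0.092 0.09 0.336 -4.61 -0.7 -0.87 3.4;0.123 0.12 0.448 -6.15 -0.93 -1.15 3.4;0.153 0.15 0.56 -7.69 -1.17 -1.44 3.4
0.031 0.03 0.112 -1.38 0.55 -0.54 3.4;0.062 0.06 0.224 -2.76 1.09 -1.08 3.4;0.093 0.09 0.336 -4.14 1.64 -1.62 3.4;0.123 0.12 0.448 -5.53 2.18 -2.16 3.4;0.154 0.15 0.56 -6.91 2.73 -2.69 3.4
0.031 0.03 0.112 -0.81 1.07 -0.84 3.4;0.062 0.06 0.224 -1.62 2.14 -1.68 3.4;0.092 0.09 0.336 -2.43 3.21 -2.51 3.4;0.123 0.121 0.449 -3.24 4.28 -3.35 3.4;0.154 0.151 0.561 -4.05 5.35 -4.19 3.4
0.03 0.03 0.112 -0.02 1.16 -1.07 3.4;0.061 0.06 0.224 -0.04 2.31 -2.15 3.4;0.092 0.09 0.336 -0.05 3.47 -3.23 3.4;0.122 0.12 0.448 -0.07 4.63 -4.31 3.4;0.153 0.15 0.56 -0.09 5.78 -5.39 3.4
0.031 0.03 0.112 0.72 0.78 -1.17 3.4;0.031 0.03 0.112 0.72 0.78 -1.17 3.4;0.031 0.03 0.112 0.72 0.78 -1.17 3.4;0.031 0.03 0.112 0.72 0.78 -1.17 3.4;0.031 0.03 0.112 0.72 0.78 -1.17 3.4
```

Call:
apply_moves(
  targets="0 0 0 0 -0.92 1.6 1.2;0 0 0 0 -1.85 3.2 1.2;0 0 0 0 -2.77 4.81 1.2;0 0 0 -0.01 -3.7 6.41 1.2;0 0 0 -0.01 -4.45 7.71 1.2",
)

```text
time: 22.1
tool_pos: [562.6, 68.1, 41.7]
tcp_rot: [150.1, -0.0, 93.8]
ft_force: [0.4, -0.3, -1.4]
finger_gap: 18.7
```

Call:
apply_moves(
  targets="0 0 0 0 0 0 1.2;0 0 0 0 0 0 1.2;0 0 0 0 0 0 1.2;0 0 0 0 0 0 1.2;0 0 0 0 0 0 1.2",
)

```text
time: 22.6
tool_pos: [563.1, 68.6, 43.2]
tcp_rot: [150.0, 0.0, 93.9]
ft_force: [0.5, -0.4, -0.3]
finger_gap: 18.5
```

Call:
apply_moves(
  targets="0 0 0 0 0 0 3.2;0 0 0 0 0 0 3.2;0 0 0 0 0 0 3.2;0 0 0 0 0 0 3.2;0 0 0 0 0 0 3.2",
)

```text
time: 23.1
tool_pos: [562.9, 68.7, 42.7]
tcp_rot: [150.0, 0.0, 93.9]
ft_force: [0.3, 0.1, 0.9]
finger_gap: 31.7
```

Call:
apply_moves(
  targets="0 0 0 0 0 -4 3.2;0 0 0 0 0 -7 3.4;0 0 0 0 0 -10 3.4;0 0 0 0 0 -13 3.4;0.031 0.03 0.112 -1.51 -0.39 -13.25 3.4",
)

```text
time: 23.6
tool_pos: [495.5, 50.6, 160.5]
tcp_rot: [151.6, -4.6, 89.4]
ft_force: [0.0, -1.2, -0.7]
finger_gap: 34.1
```

Call:
apply_moves(
  targets="0.03 0.03 0.112 -1.54 -0.24 -0.29 3.4;0.061 0.06 0.224 -3.08 -0.47 -0.58 3.4;0.092 0.09 0.336 -4.61 -0.7 -0.87 3.4;0.123 0.12 0.448 -6.15 -0.93 -1.15 3.4;0.153 0.15 0.56 -7.69 -1.17 -1.44 3.4",
)

```text
time: 24.1
tool_pos: [476.3, -28.8, 157.0]
tcp_rot: [168.3, -24.1, 60.9]
ft_force: [0.5, 0.4, -0.8]
finger_gap: 34.2
```

Call:
apply_moves(
  targets="0.031 0.03 0.112 -1.38 0.55 -0.54 3.4;0.062 0.06 0.224 -2.76 1.09 -1.08 3.4;0.093 0.09 0.336 -4.14 1.64 -1.62 3.4;0.123 0.12 0.448 -5.53 2.18 -2.16 3.4;0.154 0.15 0.56 -6.91 2.73 -2.69 3.4",
)

```text
time: 24.6
tool_pos: [458.1, -105.9, 157.8]
tcp_rot: [-164.8, -32.0, 24.2]
ft_force: [1.5, -0.1, -0.2]
finger_gap: 33.9
```

Call:
apply_moves(
  targets="0.031 0.03 0.112 -0.81 1.07 -0.84 3.4;0.062 0.06 0.224 -1.62 2.14 -1.68 3.4;0.092 0.09 0.336 -2.43 3.21 -2.51 3.4;0.123 0.121 0.449 -3.24 4.28 -3.35 3.4;0.154 0.151 0.561 -4.05 5.35 -4.19 3.4",
)

```text
time: 25.1
tool_pos: [439.8, -182.9, 158.7]
tcp_rot: [-138.0, -23.9, -12.5]
ft_force: [-0.2, -0.0, 0.4]
finger_gap: 33.9
```

Call:
apply_moves(
  targets="0.03 0.03 0.112 -0.02 1.16 -1.07 3.4;0.061 0.06 0.224 -0.04 2.31 -2.15 3.4;0.092 0.09 0.336 -0.05 3.47 -3.23 3.4;0.122 0.12 0.448 -0.07 4.63 -4.31 3.4;0.153 0.15 0.56 -0.09 5.78 -5.39 3.4",
)

```text
time: 25.6
tool_pos: [421.4, -259.7, 159.6]
tcp_rot: [-121.9, -4.4, -40.4]
ft_force: [0.0, 0.7, -0.3]
finger_gap: 34.3
```

Call:
apply_moves(
  targets="0.031 0.03 0.112 0.72 0.78 -1.17 3.4;0.031 0.03 0.112 0.72 0.78 -1.17 3.4;0.031 0.03 0.112 0.72 0.78 -1.17 3.4;0.031 0.03 0.112 0.72 0.78 -1.17 3.4;0.031 0.03 0.112 0.72 0.78 -1.17 3.4",
)

```text
time: 26.1
tool_pos: [418.4, -273.7, 160.2]
tcp_rot: [-120.0, -0.1, -44.9]
ft_force: [0.3, 0.6, -0.2]
finger_gap: 34.2
```

Run:
```python
from look import *
err(); look('p5')
```

```text
t 26.1 tcp [ 418.4 -273.7  160.2] off [0.3 0.5 0.2] ang 0.16 gap 34.2 F [ 0.3  0.6 -0.2]
```

View pics/p5.png

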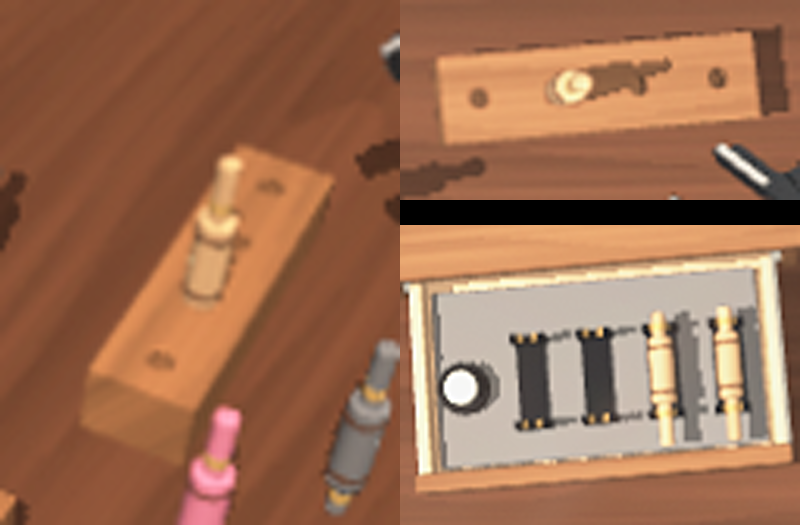

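Two bails are in cradles 3 and 2, and the stand and last bail have not moved. Next is the last bail.

Run:
```python
from plan import *
b=np.array([476.9,-215.4,72]); T=b+GA.apply([0,0,14])
print(proj('side',[476.9,-215.4,129]),'seen',160/5+110-.4,229/5+295-.4)
plan([(T+GA.apply([0,0,-90]),GA,34),(T,GA,34)],v=22,hold=2)
plan([(T,GA,12)],hold=9)
plan([(T+[0,0,17],GA,12),(T+[0,0,135],GA,12)],v=40,w=7)
plan([(ptcp(CR[1],90),PA,12)],v=40,w=7,hold=3)
```

```text
[141.90958672 340.37882377] seen 141.6 340.40000000000003
# n 3 maxdq 1.6 cost 0.0 q [-72, 18, 108, 50, 92, -44]
# n 5 maxdq 1.7 cost 0.0 q [-64, 21, 111, 55, 83, -45]
0 0 0 0 1.16 1.33 3.4;0 0 0 0 2.31 2.67 3.4;0 0 0 0 3.47 4 3.4;0 0 0 0 3.47 5.8 3.4;0 0 0 0 3.47 7.6 3.4
0 0 0 0 0 1.8 3.4;0 0 0 0 0 3.6 3.4;0 0 0 0 0 5.4 3.4;0 0 0 0 0 5.4 3.4;0 0 0 0 0 5.4 3.4
# n 1 maxdq 0.0 cost 0.0 q [-64, 21, 111, 55, 83, -45]
0 0 0 0 0 0 1.2;0 0 0 0 0 0 1.2;0 0 0 0 0 0 1.2;0 0 0 0 0 0 1.2;0 0 0 0 0 0 1.2
0 0 0 0 0 0 1.2;0 0 0 0 0 0 1.2;0 0 0 0 0 0 1.2;0 0 0 0 0 0 1.2;0 0 0 0 0 0 1.2
# n 1 maxdq 2.2 cost 0.0 q [-64, 19, 112, 55, 84, -44]
# n 3 maxdq 4.8 cost 0.0 q [-64, 5, 111, 55, 92, -33]
0 0 0 0 -1.48 -0.85 1.2;0 0 0 0 -4.88 -2.82 1.2;0 0 0 0 -8.29 -4.78 1.2;0 0 0 0 -11.7 -6.75 1.2;0 0 0 0 -11.7 -6.75 1.2
# n 22 maxdq 5.4 cost 0.0 q [9, -19, 126, -4, 43, -83]
-0.031 -0.03 -0.112 -0.83 -0.38 1.28 1.2;-0.061 -0.06 -0.224 -1.65 -0.76 2.56 1.2;-0.092 -0.09 -0.336 -2.48 -1.14 3.84 1.2;-0.123 -0.12 -0.448 -3.31 -1.52 5.12 1.2;-0.154 -0.15 -0.56 -4.13 -1.9 6.4 1.2
-0.03 -0.03 -0.112 -0.26 -0.9 1.26 1.2;-0.061 -0.06 -0.224 -0.52 -1.8 2.52 1.2;-0.092 -0.09 -0.336 -0.78 -2.69 3.78 1.2;-0.123 -0.12 -0.448 -1.04 -3.59 5.04 1.2;-0.153 -0.15 -0.561 -1.31 -4.48 6.31 1.2
-0.031 -0.03 -0.112 0.48 -1.02 1.09 1.2;-0.062 -0.06 -0.224 0.96 -2.04 2.18 1.2;-0.093 -0.09 -0.336 1.43 -3.06 3.28 1.2;-0.123 -0.12 -0.448 1.91 -4.08 4.37 1.2;-0.154 -0.151 -0.56 2.38 -5.1 5.47 1.2
-0.031 -0.03 -0.112 1.13 -0.71 0.83 1.2;-0.062 -0.06 -0.224 2.25 -1.42 1.66 1.2;-0.092 -0.09 -0.336 3.38 -2.13 2.49 1.2;-0.123 -0.12 -0.448 4.5 -2.84 3.32 1.2;-0.154 -0.15 -0.56 5.63 -3.55 4.16 1.2
-0.031 -0.03 -0.112 1.46 -0.08 0.57 1.2;-0.061 -0.06 -0.224 2.92 -0.16 1.13 1.2;-0.061 -0.06 -0.224 2.92 -0.16 1.13 1.2;-0.061 -0.06 -0.224 2.92 -0.16 1.13 1.2;-0.061 -0.06 -0.224 2.92 -0.16 1.13 1.2
```

Call:
apply_moves(
  targets="0 0 0 0 1.16 1.33 3.4;0 0 0 0 2.31 2.67 3.4;0 0 0 0 3.47 4 3.4;0 0 0 0 3.47 5.8 3.4;0 0 0 0 3.47 7.6 3.4",
)

```text
time: 26.7
tool_pos: [453.0, -238.5, 90.5]
tcp_rot: [-119.9, 0.1, -45.0]
ft_force: [-0.2, 1.2, 0.2]
finger_gap: 33.6
```

Call:
apply_moves(
  targets="0 0 0 0 0 1.8 3.4;0 0 0 0 0 3.6 3.4;0 0 0 0 0 5.4 3.4;0 0 0 0 0 5.4 3.4;0 0 0 0 0 5.4 3.4",
)

```text
time: 27.2
tool_pos: [485.7, -206.2, 64.8]
tcp_rot: [-120.0, -0.0, -44.9]
ft_force: [0.6, -0.4, 0.1]
finger_gap: 34.1
```

Call:
apply_moves(
  targets="0 0 0 0 0 0 3.4;0 0 0 0 0 0 3.4;0 0 0 0 0 0 3;0 0 0 0 0 0 2.6;0 0 0 0 0 0 1.2",
)

```text
time: 27.7
tool_pos: [485.4, -207.3, 65.2]
tcp_rot: [-120.0, -0.0, -45.0]
ft_force: [-0.1, -0.1, -0.2]
finger_gap: 18.3
```

Call:
apply_moves(
  targets="0 0 0 0 0 0 1.2;0 0 0 0 0 0 1.2;0 0 0 0 0 0 1.2;0 0 0 0 0 0 1.2;0 0 0 0 0 0 1.2",
)

```text
time: 28.2
tool_pos: [485.6, -207.2, 65.1]
tcp_rot: [-120.0, -0.0, -45.0]
ft_force: [-2.1, -3.4, 4.0]
finger_gap: 18.5
```

Call:
apply_moves(
  targets="0 0 0 0 -1.48 -0.85 1.2;0 0 0 0 -4.88 -2.82 1.2;0 0 0 0 -8.29 -4.78 1.2;0 0 0 0 -11.7 -6.75 1.2;0 0 0 0 -11.7 -6.75 1.2",
)

```text
time: 28.7
tool_pos: [486.8, -208.8, 205.0]
tcp_rot: [-120.1, -0.5, -45.0]
ft_force: [0.2, -0.7, 0.2]
finger_gap: 18.1
```

Call:
apply_moves(
  targets="-0.031 -0.03 -0.112 -0.83 -0.38 1.28 1.2;-0.061 -0.06 -0.224 -1.65 -0.76 2.56 1.2;-0.092 -0.09 -0.336 -2.48 -1.14 3.84 1.2;-0.123 -0.12 -0.448 -3.31 -1.52 5.12 1.2;-0.154 -0.15 -0.56 -4.13 -1.9 6.4 1.2",
)

```text
time: 29.2
tool_pos: [501.9, -130.8, 183.1]
tcp_rot: [-134.2, -20.9, -18.3]
ft_force: [0.2, -0.0, 0.1]
finger_gap: 18.3
```

Call:
apply_moves(
  targets="-0.03 -0.03 -0.112 -0.26 -0.9 1.26 1.2;-0.061 -0.06 -0.224 -0.52 -1.8 2.52 1.2;-0.092 -0.09 -0.336 -0.78 -2.69 3.78 1.2;-0.123 -0.12 -0.448 -1.04 -3.59 5.04 1.2;-0.153 -0.15 -0.561 -1.31 -4.48 6.31 1.2",
)

```text
time: 29.7
tool_pos: [518.5, -55.7, 167.7]
tcp_rot: [-159.3, -31.7, 17.0]
ft_force: [0.7, 0.0, -0.1]
finger_gap: 18.3
```

Call:
apply_moves(
  targets="-0.031 -0.03 -0.112 0.48 -1.02 1.09 1.2;-0.062 -0.06 -0.224 0.96 -2.04 2.18 1.2;-0.093 -0.09 -0.336 1.43 -3.06 3.28 1.2;-0.123 -0.12 -0.448 1.91 -4.08 4.37 1.2;-0.154 -0.151 -0.56 2.38 -5.1 5.47 1.2",
)

```text
time: 30.2
tool_pos: [535.2, 19.2, 152.2]
tcp_rot: [172.7, -26.6, 54.8]
ft_force: [-0.0, -0.3, -0.1]
finger_gap: 18.4
```

Call:
apply_moves(
  targets="-0.031 -0.03 -0.112 1.13 -0.71 0.83 1.2;-0.062 -0.06 -0.224 2.25 -1.42 1.66 1.2;-0.092 -0.09 -0.336 3.38 -2.13 2.49 1.2;-0.123 -0.12 -0.448 4.5 -2.84 3.32 1.2;-0.154 -0.15 -0.56 5.63 -3.55 4.16 1.2",
)

```text
time: 30.7
tool_pos: [551.8, 94.4, 136.8]
tcp_rot: [154.3, -8.8, 84.4]
ft_force: [0.3, -1.3, -0.2]
finger_gap: 18.5
```

Call:
apply_moves(
  targets="-0.031 -0.03 -0.112 1.46 -0.08 0.57 1.2;-0.061 -0.06 -0.224 2.92 -0.16 1.13 1.2;-0.061 -0.06 -0.224 2.92 -0.16 1.13 1.2;-0.061 -0.06 -0.224 2.92 -0.16 1.13 1.2;-0.061 -0.06 -0.224 2.92 -0.16 1.13 1.2",
)

```text
time: 31.2
tool_pos: [558.8, 123.0, 131.4]
tcp_rot: [150.1, -0.0, 93.8]
ft_force: [0.3, -0.2, 0.8]
finger_gap: 18.4
```

Run:
```python
from look import *
err(); hover('h3',CR[1]+[0,0,90])
```

```text
t 31.2 tcp [558.8 123.  131.4] off [-0.2 -0.6 -0.5] ang 0.13 gap 18.4 F [ 0.3 -0.2  0.8]
side origin r,c 163 189 [(48, [98.0, 204.0]), (27, [143.0, 224.0]), (-27, [261.0, 279.0]), (-62, [341.0, 316.0])]
top origin r,c 143 158 [(48, [597.0, 155.0]), (27, [600.0, 198.0]), (-27, [607.0, 309.0]), (-62, [612.0, 382.0])]
```

View pics/h3.png

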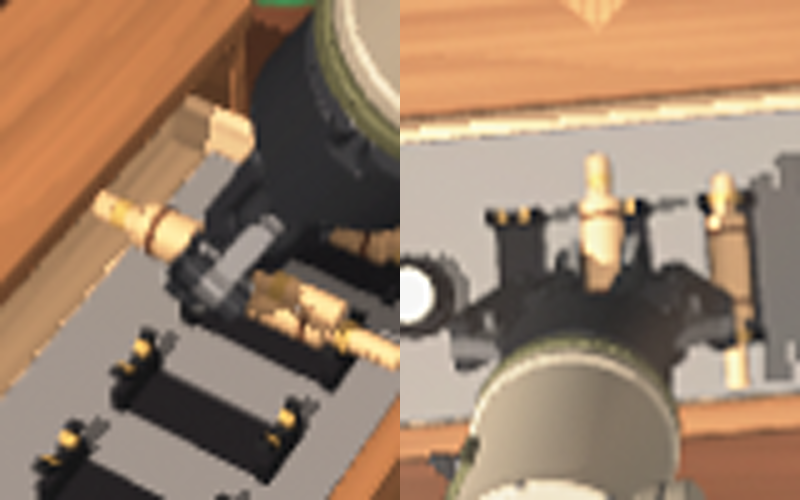

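The bail tip matches prediction ((597,157) against (597,155)). Next I'll lower it into cradle1, release, and move above the button.

Run:
```python
from plan import *
c=CR[1]
plan([(ptcp(c,16),PA,12),(ptcp(c,1),PA,12)],v=20)
plan([(ptcp(c,1),PA,12)],hold=4)
plan([(ptcp(c,1),PA,32)],hold=4)
x,A=get(); V=place(YAW,0,1)
plan([(x+A.apply([0,0,-40]),A,32),(x+A.apply([0,0,-120]),A,32),([549.8,236.4,160],V,0)],v=40,w=7,hold=1)
```

```text
# n 4 maxdq 2.6 cost 0.0 q [9, -12, 129, -5, 33, -82]
# n 1 maxdq 2.1 cost 0.0 q [9, -10, 129, -5, 31, -81]
0 0 0 0 -0.92 1.6 1.2;0 0 0 0 -1.85 3.21 1.2;0 0 0 0 -2.77 4.81 1.2;0 0 0 0 -3.69 6.42 1.2;0 0 0 0 -4.44 7.71 1.2
# n 1 maxdq 0.0 cost 0.0 q [9, -10, 129, -5, 31, -81]
0 0 0 0 0 0 1.2;0 0 0 0 0 0 1.2;0 0 0 0 0 0 1.2;0 0 0 0 0 0 1.2;0 0 0 0 0 0 1.2
# n 1 maxdq 0.0 cost 0.0 q [9, -10, 129, -5, 31, -81]
0 0 0 0 0 0 3.2;0 0 0 0 0 0 3.2;0 0 0 0 0 0 3.2;0 0 0 0 0 0 3.2;0 0 0 0 0 0 3.2
# n 2 maxdq 4.0 cost 0.0 q [9, -18, 131, -4, 37, -82]
# n 2 maxdq 7.7 cost 0.0 q [10, -33, 134, -4, 49, -82]
# n 6 maxdq 7.9 cost 0.0 q [18, 10, 90, 0, 80, -76]
0 0 0 0 0 -2 3.2;0 0 0 0 0 -4 3.2;0 0 0 0 0 -8 3.2;0 0 0 0 0 -12 3.2;0.087 0 0 1.89 0.95 -11.7 0
0.087 0 0 1.88 0.98 0.21 0;0.175 0 0 3.77 1.95 0.42 0;0.262 0 0 5.65 2.93 0.64 0;0.349 0 0 7.54 3.9 0.85 0;0.436 0 0 9.42 4.88 1.06 0
0 0 0 0 0 0 0;0 0 0 0 0 0 0;0 0 0 0 0 0 0;0 0 0 0 0 0 0;0 0 0 0 0 0 0
```

Call:
apply_moves(
  targets="0 0 0 0 -0.92 1.6 1.2;0 0 0 0 -1.85 3.21 1.2;0 0 0 0 -2.77 4.81 1.2;0 0 0 0 -3.69 6.42 1.2;0 0 0 0 -4.44 7.71 1.2",
)

```text
time: 31.8
tool_pos: [559.1, 122.5, 42.0]
tcp_rot: [150.0, -0.0, 93.8]
ft_force: [-16.7, 7.1, 51.8]
finger_gap: 18.4
```

Call:
apply_moves(
  targets="0 0 0 0 0 0 1.2;0 0 0 0 0 0 1.2;0 0 0 0 0 0 1.2;0 0 0 0 0 0 1.2;0 0 0 0 0 0 1.2",
)

```text
time: 32.3
tool_pos: [559.2, 123.3, 43.2]
tcp_rot: [150.0, 0.0, 93.9]
ft_force: [-0.3, 0.6, 0.7]
finger_gap: 17.8
```

Call:
apply_moves(
  targets="0 0 0 0 0 0 3.2;0 0 0 0 0 0 3.2;0 0 0 0 0 0 3.2;0 0 0 0 0 0 3.2;0 0 0 0 0 0 3.2",
)

```text
time: 32.8
tool_pos: [559.0, 123.6, 42.8]
tcp_rot: [150.0, 0.0, 93.9]
ft_force: [0.3, -0.3, -1.5]
finger_gap: 31.8
```

Call:
apply_moves(
  targets="0 0 0 0 0 -2 3.2;0 0 0 0 0 -4 3.2;0 0 0 0 0 -8 3.2;0 0 0 0 0 -12 3.2;0.087 0 0 1.89 0.95 -11.7 0",
)

```text
time: 33.3
tool_pos: [507.1, 138.6, 161.8]
tcp_rot: [153.6, -0.1, 93.9]
ft_force: [1.7, 0.8, 2.8]
finger_gap: 18.6
```

Call:
apply_moves(
  targets="0.087 0 0 1.88 0.98 0.21 0;0.175 0 0 3.77 1.95 0.42 0;0.262 0 0 5.65 2.93 0.64 0;0.349 0 0 7.54 3.9 0.85 0;0.436 0 0 9.42 4.88 1.06 0",
)

```text
time: 33.8
tool_pos: [550.3, 237.4, 160.2]
tcp_rot: [-179.9, 0.0, 93.9]
ft_force: [0.2, 0.3, 1.1]
finger_gap: 0.1
```

Call:
apply_moves(
  targets="0 0 0 0 0 0 0;0 0 0 0 0 0 0;0 0 0 0 0 0 0;0 0 0 0 0 0 0;0 0 0 0 0 0 0",
)

```text
time: 34.3
tool_pos: [549.5, 236.0, 160.9]
tcp_rot: [179.9, 0.0, 93.9]
ft_force: [-0.1, -0.1, 0.5]
finger_gap: -0.2
```

Run:
```python
from look import *
err()
a=snapshot('top');b=snapshot('side'); C=np.zeros((600,800,3),np.uint8)
C[:,:450]=cv2.resize(b[200:320,165:255],(450,600),interpolation=cv2.INTER_CUBIC)
C[:475,450:]=cv2.resize(a[150:245,200:270],(350,475),interpolation=cv2.INTER_CUBIC)
cv2.imwrite('pics/b1.png',C[:,:,::-1])
for c in (0,1): print(CR[c], proj('side',CR[c]))
for z in(40,45,50,55,60): print(z,'side crop px of button',((proj('side',[549.5,236.3,z])[::-1]-[165,200]+.4)*5).round())
```

```text
t 34.3 tcp [549.5 236.  160.9] off [-0.3 -0.4  0.9] ang 0.12 gap -0.2 F [-0.1 -0.1  0.5]
[553.1 178.4  54. ] [259.65829852 215.75824807]
[557.  123.5  54. ] [240.55793152 230.28218902]
40 side crop px of button [175. 427.]
45 side crop px of button [174. 420.]
50 side crop px of button [173. 414.]
55 side crop px of button [172. 407.]
60 side crop px of button [170. 401.]
```

View pics/b1.png

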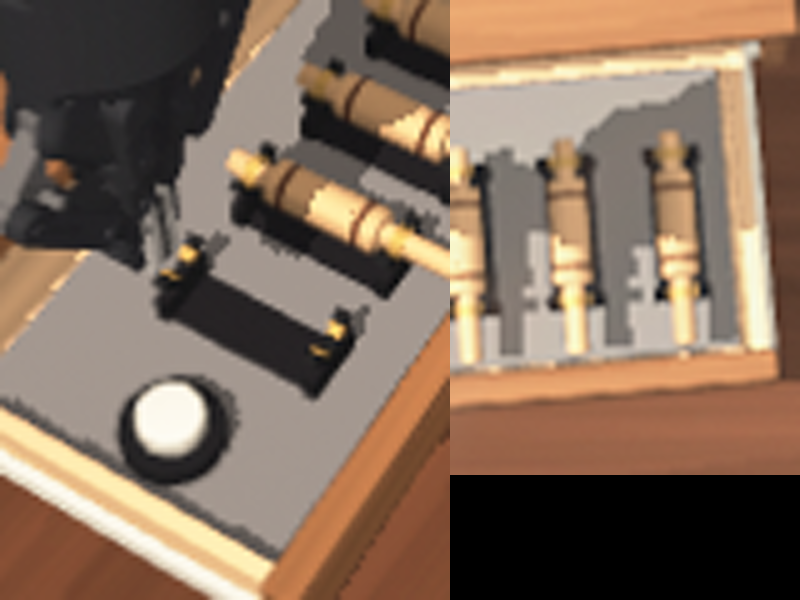

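Call:
apply_moves(
  targets="0 0 0 0 0 3 0;0 0 0 0 0 6 0;0 0 0 0 0 8.5 0;0 0 0 0 0 10 0;0 0 0 0 0 10.3 0",
)

```text
time: 34.9
tool_pos: [548.3, 235.7, 54.8]
tcp_rot: [-179.8, 0.1, 93.9]
ft_force: [-0.1, 0.1, 0.3]
finger_gap: -0.0
```

Call:
apply_moves(
  targets="0 0 0 0 0 0 0;0 0 0 0 0 0 0;0 0 0 0 0 0 0;0 0 0 0 0 0 0;0 0 0 0 0 0 0",
)

```text
time: 35.4
tool_pos: [550.2, 236.4, 57.5]
tcp_rot: [179.9, 0.0, 93.9]
ft_force: [0.9, 0.4, -0.1]
finger_gap: -0.2
```

Call:
apply_moves(
  targets="0 0 0 0 0 0.1 0;0 0 0 0 0 0.2 0;0 0 0 0 0 0.3 0;0 0 0 0 0 0.4 0;0 0 0 0 0 0.4 0",
)

```text
time: 35.9
tool_pos: [549.6, 236.2, 52.5]
tcp_rot: [-180.0, 0.0, 93.9]
ft_force: [-0.0, -0.0, -0.2]
finger_gap: -0.3
```

Call:
apply_moves(
  targets="0 0 0 0 0 0.1 0;0 0 0 0 0 0.2 0;0 0 0 0 0 0.3 0;0 0 0 0 0 0.4 0;0 0 0 0 0 0.4 0",
)

```text
time: 36.4
tool_pos: [549.9, 236.3, 48.9]
tcp_rot: [180.0, 0.0, 93.9]
ft_force: [-0.9, 0.0, 3.9]
finger_gap: -0.0
```

Call:
apply_moves(
  targets="0 0 0 0 0 0.1 0;0 0 0 0 0 0.2 0;0 0 0 0 0 0.3 0;0 0 0 0 0 0.3 0;0 0 0 0 0 0.3 0",
)

```text
time: 36.9
tool_pos: [550.1, 236.3, 46.1]
tcp_rot: [180.0, 0.0, 93.9]
ft_force: [-1.5, -0.4, 4.9]
finger_gap: -0.1
```

Call:
apply_moves(
  targets="0 0 0 0 0 0.1 0;0 0 0 0 0 0.2 0;0 0 0 0 0 0.2 0;0 0 0 0 0 0.2 0;0 0 0 0 0 0.2 0",
)

```text
time: 37.4
tool_pos: [551.8, 236.5, 45.9]
tcp_rot: [179.8, 0.0, 93.9]
ft_force: [-0.2, -2.0, 12.9]
finger_gap: 0.2
```

Button is at its hard stop: 12.9 N, and the height held at 45.9 while commanded to 44. Next I'll release it and move to the front of the drawer.

Call:
apply_moves(
  targets="0 0 0 0 0 0 0;0 0 0 0 0 0 0;0 0 0 0 0 0 0;0 0 0 0 0 -0.3 0;0 0 0 0 0 -0.6 0",
)

```text
time: 37.9
tool_pos: [550.7, 236.4, 50.4]
tcp_rot: [179.9, 0.0, 93.9]
ft_force: [1.5, -1.3, 2.9]
finger_gap: 0.3
```

Call:
apply_moves(
  targets="0 0 0 0 0 -1 0;0 0 0 0 0 -4 0;0 0 0 0 0 -8 0;0 0 0 0 0 -11 0;0 0 0 0 0 -11 0",
)

```text
time: 38.4
tool_pos: [552.4, 237.4, 165.8]
tcp_rot: [179.5, -0.1, 93.9]
ft_force: [1.0, -0.0, 0.6]
finger_gap: 0.2
```

Run:
```python
from plan import *
x,A=get(); x=x-[0,0,103+4+4+3+2-6-110]; put(x,A); err()
mid=np.array([473.,117.,0]); 
n=np.array([-U[1],U[0],0])
print('cap now'); a=snapshot('side'); cv2.imwrite('pics/cap.png',a[:,:,::-1])
tip=lambda back,z: mid-U*(back+9.5)+[0,0,z]
plan([(tip(60,150),PA,0),(tip(60,28),PA,0)],v=40,w=7,hold=2)
plan([(tip(5,28),PA,0)],v=15)
```

```text
t 38.4 tcp [552.4 237.4 165.8] off [2.6 1.  5.8] ang 0.47 gap 0.2 F [ 1.  -0.   0.6]
cap now
# n 10 maxdq 8.9 cost 1.1807 q [14, -51, 142, -7, 63, -78]
# n 4 maxdq 5.6 cost 6.0534 q [15, -31, 143, -10, 48, -72]
-0.052 0 0 -1.14 -1.54 0.1 0;-0.105 0 0 -2.28 -3.08 0.2 0;-0.157 0 0 -3.42 -4.63 0.3 0;-0.209 0 0 -4.56 -6.17 0.4 0;-0.262 0 0 -5.69 -7.71 0.5 0
-0.052 0 0 -1.14 -1.52 -0.3 0;-0.104 0 0 -2.28 -3.03 -0.6 0;-0.157 0 0 -3.42 -4.55 -0.91 0;-0.209 0 0 -4.56 -6.07 -1.21 0;-0.261 0 0 -5.7 -7.58 -1.51 0
0 0 0 0 -1.52 2.64 0;0 0 0 0 -3.05 5.28 0;0 0 0 0 -4.57 7.92 0;0 0 0 0 -6.09 10.57 0;0 0 0 0 -6.09 10.57 0
0 0 0 0 0 0 0;0 0 0 0 0 0 0;0 0 0 0 0 0 0;0 0 0 0 0 0 0;0 0 0 0 0 0 0
# n 4 maxdq 3.1 cost 3.8827 q [11, -27, 143, -7, 36, -78]
0 0 0 0 1.19 0.69 0;0 0 0 0 2.38 1.37 0;0 0 0 0 3.57 2.06 0;0 0 0 0 4.76 2.74 0;0 0 0 0 4.76 2.74 0
```

Run:
```python
from plan import *
V=place(YAW,0,1); x=np.array([549.8,236.4,160]); put(x,V); err()
mid=np.array([473.,117.,0])
for t in(0,8,12,16,20):
  B=place(YAW,t,1)
  print(t,[round(ik(mid-U*(b+11)+[0,0,z],B,np.array([12,-20,130,0,50,-78])).cost,4) for b,z in((35,130),(35,38),(2,38))])
t=12;B=place(YAW,t,1);tip=lambda back,z: mid-U*(back+10.8)+[0,0,z]
plan([(tip(35,135),B,0),(tip(35,38),B,0)],v=40,w=7,hold=3)
```

```text
t 38.45 tcp [551.2 237.  162.9] off [1.4 0.6 2.9] ang 0.27 gap 0.1 F [-1.4  0.3 -1. ]
0 [np.float64(0.0), np.float64(0.0), np.float64(0.0)]
8 [np.float64(0.0), np.float64(0.0), np.float64(0.0)]
12 [np.float64(0.0), np.float64(0.0), np.float64(0.0)]
16 [np.float64(0.0), np.float64(0.0), np.float64(0.0)]
20 [np.float64(0.0), np.float64(0.0), np.float64(0.0)]
# n 5 maxdq 8.5 cost 0.0 q [9, -28, 127, -1, 68, -84]
# n 3 maxdq 4.6 cost 0.0 q [9, -19, 132, -1, 55, -84]
-0.042 0 0 -2.28 -2.61 0.5 0;-0.084 0 0 -4.56 -5.22 1 0;-0.126 0 0 -6.83 -7.83 1.5 0;-0.168 0 0 -9.11 -10.44 2 0;-0.209 0 0 -11.39 -13.05 2.5 0
0 0 0 0 -0.68 3.16 0;0 0 0 0 -1.35 6.33 0;0 0 0 0 -2.02 9.49 0;0 0 0 0 -2.02 9.49 0;0 0 0 0 -2.02 9.49 0
0 0 0 0 0 0 0;0 0 0 0 0 0 0;0 0 0 0 0 0 0;0 0 0 0 0 0 0;0 0 0 0 0 0 0
```

Call:
apply_moves(
  targets="-0.042 0 0 -2.28 -2.61 0.5 0;-0.084 0 0 -4.56 -5.22 1 0;-0.126 0 0 -6.83 -7.83 1.5 0;-0.168 0 0 -9.11 -10.44 2 0;-0.209 0 0 -11.39 -13.05 2.5 0",
)

```text
time: 38.95
tool_pos: [425.0, 113.0, 132.3]
tcp_rot: [168.1, 0.1, 93.9]
ft_force: [-0.2, -1.9, 0.4]
finger_gap: 0.1
```

Call:
apply_moves(
  targets="0 0 0 0 -0.68 3.16 0;0 0 0 0 -1.35 6.33 0;0 0 0 0 -2.02 9.49 0;0 0 0 0 -2.02 9.49 0;0 0 0 0 -2.02 9.49 0",
)

```text
time: 39.45
tool_pos: [425.7, 113.6, 36.7]
tcp_rot: [168.2, 0.0, 93.9]
ft_force: [1.0, 0.3, 0.4]
finger_gap: 0.0
```

Call:
apply_moves(
  targets="0 0 0 0 0 0 0;0 0 0 0 0 0 0;0 0 0 0 0 0 0;0 0 0 0 0 0 0;0 0 0 0 0 0 0",
)

```text
time: 39.95
tool_pos: [427.6, 113.8, 38.3]
tcp_rot: [168.0, 0.0, 93.9]
ft_force: [-0.2, -0.1, -0.9]
finger_gap: 0.1
```

Run:
```python
from look import *
err()
a=snapshot('top');b=snapshot('side'); C=np.zeros((600,800,3),np.uint8)
C[:,:500]=cv2.resize(b[190:340,160:285],(500,600),interpolation=cv2.INTER_CUBIC)
C[:360,500:]=cv2.resize(a[140:260,140:240],(300,360),interpolation=cv2.INTER_CUBIC)
cv2.imwrite('pics/f1.png',C[:,:,::-1])
```

```text
t 39.95 tcp [427.6 113.8  38.3] off [ 0.3 -0.   0.3] ang 0.06 gap 0.1 F [-0.2 -0.1 -0.9]
```

View pics/f1.png

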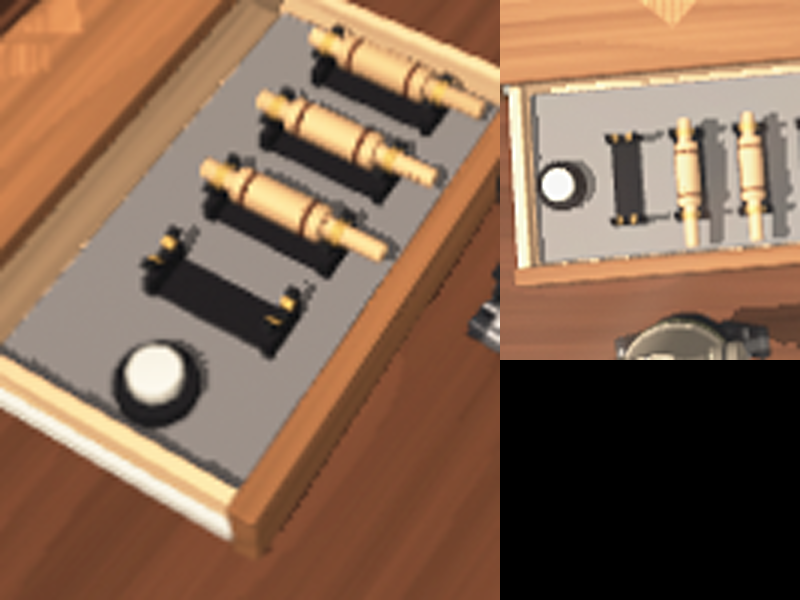

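All three bails are seated in cradles 1–3, and the button is up (white cap at (155,375)). Next I'll push the drawer shut.

Call:
apply_moves(
  targets="0 0 0 0 0.78 0.17 0;0 0 0 0 1.56 0.33 0;0 0 0 0 2.35 0.5 0;0 0 0 0 2.8 0.6 0;0 0 0 0 3.13 0.67 0",
)

```text
time: 40.55
tool_pos: [459.8, 115.9, 37.7]
tcp_rot: [168.0, 0.0, 93.9]
ft_force: [-0.4, -0.1, -0.7]
finger_gap: 0.2
```

Call:
apply_moves(
  targets="0 0 0 0 0.3 0.06 0;0 0 0 0 0.7 0.15 0;0 0 0 0 1.2 0.26 0;0 0 0 0 1.8 0.38 0;0 0 0 0 2.4 0.51 0",
)

```text
time: 41.05
tool_pos: [483.8, 117.6, 37.4]
tcp_rot: [168.1, 0.0, 93.9]
ft_force: [-2.2, -1.1, -0.4]
finger_gap: 0.1
```

Call:
apply_moves(
  targets="0 0 0 0 0.78 0.17 0;0 0 0 0 1.56 0.33 0;0 0 0 0 2.35 0.5 0;0 0 0 0 3.13 0.67 0;0 0 0 0 3.91 0.83 0",
)

```text
time: 41.55
tool_pos: [524.1, 120.4, 37.5]
tcp_rot: [168.0, 0.0, 93.9]
ft_force: [-3.0, 0.1, -3.0]
finger_gap: -0.1
```

Call:
apply_moves(
  targets="0 0 0 0 0.78 0.17 0;0 0 0 0 1.56 0.33 0;0 0 0 0 2.35 0.5 0;0 0 0 0 3.13 0.67 0;0 0 0 0 3.91 0.83 0",
)

```text
time: 42.05
tool_pos: [564.1, 123.1, 37.7]
tcp_rot: [168.0, 0.0, 93.9]
ft_force: [-2.2, -0.0, -1.2]
finger_gap: 0.2
```

Run:
```python
from plan import *
x,A=get(); x=x+A.apply([0,10*(3.13+2.4+3.91*2),10*(.67+.51+.83*2)]); put(x,A); err()
print('to go to shelf edge line', (np.array([640.5,117+11,0])-x-U*10.8)@U)
```

```text
t 42.05 tcp [564.1 123.1  37.7] off [ 0.6 -0.1 -0.2] ang 0.03 gap 0.2 F [-2.2 -0.  -1.2]
to go to shelf edge line 66.40013923897575
```

Pushing with about 2–3 N. Next I'll continue, slowing near the end.

Call:
apply_moves(
  targets="0 0 0 0 0.78 0.17 0;0 0 0 0 1.56 0.33 0;0 0 0 0 2.35 0.5 0;0 0 0 0 3.13 0.67 0;0 0 0 0 3.91 0.83 0",
)

```text
time: 42.55
tool_pos: [604.0, 125.8, 37.7]
tcp_rot: [168.0, 0.0, 93.9]
ft_force: [-2.9, 0.2, -2.8]
finger_gap: 0.2
```

Call:
apply_moves(
  targets="0 0 0 0 0.5 0.11 0;0 0 0 0 0.9 0.19 0;0 0 0 0 1.2 0.26 0;0 0 0 0 1.5 0.32 0;0 0 0 0 1.8 0.38 0",
)

```text
time: 43.05
tool_pos: [621.9, 127.0, 38.0]
tcp_rot: [168.0, 0.0, 93.9]
ft_force: [-3.0, -0.2, 1.1]
finger_gap: -0.0
```

Call:
apply_moves(
  targets="0 0 0 0 0.15 0.03 0;0 0 0 0 0.3 0.06 0;0 0 0 0 0.45 0.1 0;0 0 0 0 0.6 0.13 0;0 0 0 0 0.6 0.13 0",
)

```text
time: 43.55
tool_pos: [628.2, 127.4, 38.0]
tcp_rot: [168.0, 0.0, 93.9]
ft_force: [-0.4, -0.4, 0.2]
finger_gap: -0.2
```

Call:
apply_moves(
  targets="0 0 0 0 0.1 0.02 0;0 0 0 0 0.2 0.04 0;0 0 0 0 0.3 0.06 0;0 0 0 0 0.3 0.06 0;0 0 0 0 0.3 0.06 0",
)

```text
time: 44.05
tool_pos: [631.1, 127.7, 37.9]
tcp_rot: [168.0, 0.0, 93.9]
ft_force: [-0.7, 0.7, -0.0]
finger_gap: -0.0
```

Call:
apply_moves(
  targets="0 0 0 0 0.1 0.02 0;0 0 0 0 0.2 0.04 0;0 0 0 0 0.3 0.06 0;0 0 0 0 0.3 0.06 0;0 0 0 0 0.3 0.06 0",
)

```text
time: 44.55
tool_pos: [633.1, 127.8, 37.6]
tcp_rot: [168.1, 0.0, 93.9]
ft_force: [-7.0, -0.7, 4.4]
finger_gap: -0.0
```

Call:
apply_moves(
  targets="0 0 0 0 0.1 0.02 0;0 0 0 0 0.2 0.04 0;0 0 0 0 0.2 0.04 0;0 0 0 0 0.2 0.04 0;0 0 0 0 0.2 0.04 0",
)

```text
time: 45.05
tool_pos: [633.3, 127.8, 37.5]
tcp_rot: [168.3, 0.1, 93.9]
ft_force: [-19.8, -2.8, 16.1]
finger_gap: 0.1
```

Run:
```python
from plan import *
x,A=get(); x=x+A.apply([0,10*(3.91+1.8+.6+.3+.3+.2),10*(.83+.38+.13+.06+.06+.04)]); put(x,A); err()
plan([(x-U*60,A,0),(x-U*60+[0,0,150],A,0),([430,-60,260],A,0)],v=40,hold=3)
```

```text
t 45.05 tcp [633.3 127.8  37.5] off [-2.6 -0.3 -0.5] ang 0.32 gap 0.1 F [-19.8  -2.8  16.1]
# n 2 maxdq 4.9 cost 0.0 q [8, 6, 109, -1, 53, -86]
# n 4 maxdq 4.3 cost 0.0 q [8, -4, 103, -1, 70, -86]
# n 7 maxdq 4.9 cost 0.0 q [-19, -33, 118, 5, 84, -113]
0 0 0 0 -2.93 -0.62 0;0 0 0 0 -5.87 -1.24 0;0 0 0 0 -5.09 -4.91 0;0 0 0 0 -4.31 -8.58 0;0 0 0 0 -3.54 -12.25 0
0 0 0 0 0.78 -3.67 0;0 0 0 -2.48 -1.22 -5.14 0;0 0 0 -4.96 -3.21 -6.62 0;0 0 0 -7.44 -5.21 -8.1 0;0 0 0 -9.92 -7.21 -9.57 0
0 0 0 -2.48 -2 -1.48 0;0 0 0 -4.97 -4 -2.95 0;0 0 0 -7.45 -5.99 -4.43 0;0 0 0 -7.45 -5.99 -4.43 0;0 0 0 -7.45 -5.99 -4.43 0
0 0 0 0 0 0 0;0 0 0 0 0 0 0;0 0 0 0 0 0 0;0 0 0 0 0 0 0;0 0 0 0 0 0 0
```

The drawer is at its hard stop: it stays at 633.3 while the force rises to 20 N. Next I'll back away and look.

Call:
apply_moves(
  targets="0 0 0 0 -1 -0.21 0;0 0 0 0 -2.93 -0.62 0;0 0 0 0 -5.87 -1.24 0;0 0 0 0 -4.9 -5.8 0;0 0 0 0 -3.8 -10.5 0",
)

```text
time: 45.55
tool_pos: [572.9, 123.6, 129.4]
tcp_rot: [168.5, 0.1, 93.9]
ft_force: [1.4, 1.2, 0.4]
finger_gap: -0.1
```

Call:
apply_moves(
  targets="0 0 0 0 1 -4.5 0;0 0 0 -2.48 -1.22 -5.5 0;0 0 0 -4.96 -3.21 -6.6 0;0 0 0 -7.44 -5.21 -8.1 0;0 0 0 -9.92 -7.21 -9.5 0",
)

```text
time: 46.05
tool_pos: [493.1, 18.3, 211.1]
tcp_rot: [168.0, 0.0, 93.9]
ft_force: [0.2, -1.2, 1.1]
finger_gap: -0.2
```

Call:
apply_moves(
  targets="0 0 0 -2.48 -2 -1.48 0;0 0 0 -4.97 -4 -2.95 0;0 0 0 -7.45 -5.99 -4.43 0;0 0 0 -7.45 -5.99 -4.43 0;0 0 0 -7.45 -5.99 -4.43 0",
)

```text
time: 46.55
tool_pos: [431.5, -60.7, 242.2]
tcp_rot: [167.9, 0.1, 93.8]
ft_force: [1.0, 1.4, 0.4]
finger_gap: -0.0
```

Call:
apply_moves(
  targets="0 0 0 0 0 0 0;0 0 0 0 0 0 0;0 0 0 0 0 0 0;0 0 0 0 0 0 0;0 0 0 0 0 0 0",
)

```text
time: 47.05
tool_pos: [431.3, -59.6, 241.4]
tcp_rot: [168.0, 0.0, 93.9]
ft_force: [0.0, 0.4, 0.0]
finger_gap: 0.1
```

Run:
```python
from look import *
print(sense()['tool_pos'],sense()['ft_force'],sense()['time'])
a=snapshot('top');b=snapshot('side'); C=np.zeros((600,800,3),np.uint8)
C[:300,:400]=cv2.resize(b,(400,300),interpolation=cv2.INTER_AREA); C[:300,400:]=cv2.resize(a,(400,300),interpolation=cv2.INTER_AREA)
C[300:,:400]=cv2.resize(b[190:310,50:130] if 0 else b[170:305,90:270],(400,300),interpolation=cv2.INTER_CUBIC)
C[300:,400:]=cv2.resize(a[120:225,120:260],(400,300),interpolation=cv2.INTER_CUBIC)
cv2.imwrite('pics/end.png',C[:,:,::-1])
```

```text
[431.26484062 -59.56430955 241.37032756] [0.04960883 0.39205796 0.00414801] 47.05
```

View pics/end.png

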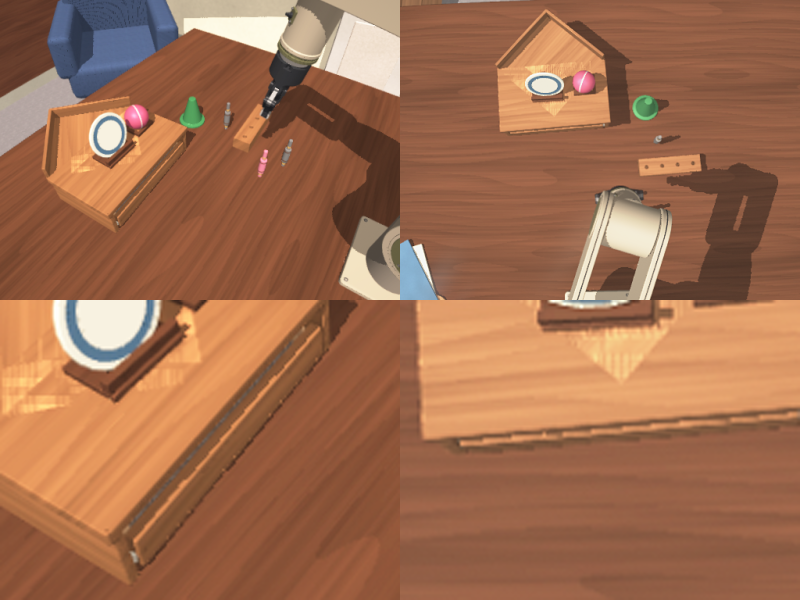

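The drawer front is flush under the shelf edge. Ball, plate, cone, look-alikes and the empty stand are all in place, and the arm is clear. Handing in.

```bash
python3 -c "
from bench import *
print(hand_in())"
```

```text
the job is handed in; nothing more can be done
None
```

The job is done and handed in at about 47 s. All three wooden bails (only three were there) lie in cradles 1, 2 and 3, the start button was pressed, and the drawer is shut.

- **Bails:** the last picture before closing the drawer showed each one resting in its two V supports. They can't be seen with the drawer shut.
- **Button:** it reached its stop 6 mm down at about 13 N, more than the 5 N needed. It looked up again in the same picture.
- **Drawer:** pushing took 2–3 N, then it stopped dead while the force rose to about 20 N. The final picture shows its front under the shelf edge. The stop came about 3 mm past my estimate, so it is not short.
- **Left alone:** the ball, plate, cone, stand and look-alikes look untouched in the final picture.

**Worth noting:** one reading showed about 54 N (52 N of it upward) while I lowered the third bail. It came through the fingers and the held bail, not the gripper's body, and was gone by the next reading. The bail sat correctly afterwards. I saw no knock to the stand and no loss of grip.

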